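# Check-weigh the carry cartons and square them on the fence

### The job

Check-weigh the carry cartons on the desk one at a time, largest first: hang each by its handle on the sprung hook, let go and leave it until it has hung still for a good two seconds. Then take it off and push it upright on the desk snugly into a free corner of the squaring fence, flush against both the back fence and the stop on its left (as seen by the robot), and finish with every carton squared in its own corner. Don't disturb the mug, the flat pack or the tape dispenser.

Things in the scene. Friction and masses are not known exactly. Their poses are not given: they have to be found in the camera images.
- large_centre (a point): Centre of the large carton's box, 47.5 mm above its underside. The box is pale paper board with a grey band, 80 mm square in plan and 95 mm high; about 0.45 kg, give or take a quarter. Axes: x and y along its sides, z up out of its top. On top stands a rigid grey handle (see large_bar).
- large_bar (a point): Centre of the large carton's handle bar, 60 mm above the top of the box (155 mm above its underside), on its middle. The bar is round, 10 mm thick, along the carton's y; at each end a flat post (14 mm along x, 8 mm along y) runs down to the box. The handle is 46 mm wide outside along y (grip it across this width from above) and the opening is 30 mm wide and 55 mm high. Same axes as the box.
- medium_centre (a point): Centre of the medium carton's box, 37.5 mm above its underside. The box is pale paper board with a grey band, 70 mm square in plan and 75 mm high; about 0.32 kg, give or take a quarter. Axes: x and y along its sides, z up out of its top. On top stands a rigid grey handle (see medium_bar).
- medium_bar (a point): Centre of the medium carton's handle bar, 60 mm above the top of the box (135 mm above its underside), on its middle. The bar is round, 10 mm thick, along the carton's y; at each end a flat post (14 mm along x, 8 mm along y) runs down to the box. The handle is 46 mm wide outside along y (grip it across this width from above) and the opening is 30 mm wide and 55 mm high. Same axes as the box.
- small_centre (a point): Centre of the small carton's box, 27.5 mm above its underside. The box is pale paper board with a grey band, 60 mm square in plan and 55 mm high; about 0.22 kg, give or take a quarter. Axes: x and y along its sides, z up out of its top. On top stands a rigid grey handle (see small_bar).
- small_bar (a point): Centre of the small carton's handle bar, 60 mm above the top of the box (115 mm above its underside), on its middle. The bar is round, 10 mm thick, along the carton's y; at each end a flat post (14 mm along x, 8 mm along y) runs down to the box. The handle is 46 mm wide outside along y (grip it across this width from above) and the opening is 30 mm wide and 55 mm high. Same axes as the box.
- corner0 (a point): Corner 0 of the aluminium squaring fence that is fixed to the desk, at desk height: where the front face of the long back fence meets a stop. Axes: x into the back fence, y into the stop, z up; so a squared carton fills the quarter at -x, -y. The stop is a rib 75 mm long (towards -x) and 10 mm thick; fence and ribs are 45 mm high; the three corners are 130 mm apart along y, corner0 at the +y end.
- corner1 (a point): Corner 1 of the aluminium squaring fence that is fixed to the desk, at desk height: where the front face of the long back fence meets a stop. Axes: x into the back fence, y into the stop, z up; so a squared carton fills the quarter at -x, -y. The stop is a rib 75 mm long (towards -x) and 10 mm thick; fence and ribs are 45 mm high; the three corners are 130 mm apart along y, corner0 at the +y end.
- corner2 (a point): Corner 2 of the aluminium squaring fence that is fixed to the desk, at desk height: where the front face of the long back fence meets a stop. Axes: x into the back fence, y into the stop, z up; so a squared carton fills the quarter at -x, -y. The stop is a rib 75 mm long (towards -x) and 10 mm thick; fence and ribs are 45 mm high; the three corners are 130 mm apart along y, corner0 at the +y end.
- scale: White stand of the hook balance, fixed to the desk: base 100 x 120 mm, column 300 mm high whose front face is 10 mm to -x of the origin. Origin: on the desk under the column; -x is the side where the hook sticks out, z up.
- hook_seat (a point): Where the centre of a handle bar lies once it sits in the hook (moves down with the hook; 235 mm above the desk when unloaded). The hook is a 7 mm wire that leaves the column towards -x, drops into a 26 mm deep V under this point and rises again to a free tip 26 mm to -x; a bar's centre must pass at least 23 mm above this point to clear the tip, and the wire's underside is 16 mm below this point. Axes as the stand's. It is 105 mm from the column's front face.
- balance (a joint): Dip of the sprung hook in m: 0 unloaded, growing downwards, stop at 0.055; stiffness about 150 N/m, so it dips 11 to 37 mm under a carton and bobs for about a second.
- mug_rim (a point): Bystander: centre of the rim of a white mug 76 mm wide, 90 mm high, beyond the fence. Leave it alone.
- pack: Bystander: flat pack 100 x 70 x 35 mm lying beside the balance; origin under its centre. Leave it alone.
- tape: Bystander: black tape dispenser 130 x 55 x 77 mm at the back of the desk; origin under its centre. Leave it alone.
There are look-alikes about, which are no part of the job. What is shaped like the part that bears large_centre but pink or purple is not meant. Leave any red look-alike of the part that bears small_centre alone.

How it is judged (in metres and radians):
On the way, in this order (a step that is already met when the one before it is completed fails the run):
1. the large carton hangs from the sprung hook by its handle, let go and settled, for two seconds (distance between large_bar and hook_seat below 0.015 m and contact force between large and scale above 1.2 N and contact force between large and the fingers below 0.05 N and linear speed of large below 0.03 m/s and angular speed of large below 0.4 rad/s), for 2 s.
2. the medium carton hangs from the sprung hook by its handle, let go and settled, for two seconds (distance between medium_bar and hook_seat below 0.015 m and contact force between medium and scale above 1.2 N and contact force between medium and the fingers below 0.05 N and linear speed of medium below 0.03 m/s and angular speed of medium below 0.4 rad/s), for 2 s.
3. the small carton hangs from the sprung hook by its handle, let go and settled, for two seconds (distance between small_bar and hook_seat below 0.015 m and contact force between small and scale above 1.2 N and contact force between small and the fingers below 0.05 N and linear speed of small below 0.03 m/s and angular speed of small below 0.4 rad/s), for 2 s.
At the end, for the whole second after the job is handed in: Every carton present stands upright on the desk in a corner of the fence, its faces within 4 mm of the back fence and of the stop and within 0.06 rad of square to them, at rest and released (((x of large_centre in the frame of corner0 between -0.044 and -0.036 m and y of large_centre in the frame of corner0 between -0.044 and -0.036 m and angle between the x axis of large_centre and the x axis of corner0, either way round below 0.06 rad) or (x of large_centre in the frame of corner1 between -0.044 and -0.036 m and y of large_centre in the frame of corner1 between -0.044 and -0.036 m and angle between the x axis of large_centre and the x axis of corner1, either way round below 0.06 rad) or (x of large_centre in the frame of corner2 between -0.044 and -0.036 m and y of large_centre in the frame of corner2 between -0.044 and -0.036 m and angle between the x axis of large_centre and the x axis of corner2, either way round below 0.06 rad)) and height (world z) of large_centre below 0.0515 m and angle between each of large_centre, medium_centre, small_centre's own z axis and vertical below 0.06 rad and linear speed of each of large, medium, small below 0.01 m/s and contact force between each of large, medium, small and the fingers below 0.05 N and ((x of medium_centre in the frame of corner0 between -0.039 and -0.031 m and y of medium_centre in the frame of corner0 between -0.039 and -0.031 m and angle between the x axis of medium_centre and the x axis of corner0, either way round below 0.06 rad) or (x of medium_centre in the frame of corner1 between -0.039 and -0.031 m and y of medium_centre in the frame of corner1 between -0.039 and -0.031 m and angle between the x axis of medium_centre and the x axis of corner1, either way round below 0.06 rad) or (x of medium_centre in the frame of corner2 between -0.039 and -0.031 m and y of medium_centre in the frame of corner2 between -0.039 and -0.031 m and angle between the x axis of medium_centre and the x axis of corner2, either way round below 0.06 rad)) and height (world z) of medium_centre below 0.0415 m and ((x of small_centre in the frame of corner0 between -0.034 and -0.026 m and y of small_centre in the frame of corner0 between -0.034 and -0.026 m and angle between the x axis of small_centre and the x axis of corner0, either way round below 0.06 rad) or (x of small_centre in the frame of corner1 between -0.034 and -0.026 m and y of small_centre in the frame of corner1 between -0.034 and -0.026 m and angle between the x axis of small_centre and the x axis of corner1, either way round below 0.06 rad) or (x of small_centre in the frame of corner2 between -0.034 and -0.026 m and y of small_centre in the frame of corner2 between -0.034 and -0.026 m and angle between the x axis of small_centre and the x axis of corner2, either way round below 0.06 rad)) and height (world z) of small_centre below 0.0315 m); the robot touches nothing.
It fails at once if the mug is moved more than 30 mm (distance of mug_rim from where it was at the start of the episode above 0.03 m).
It fails at once if the flat pack is moved more than 30 mm (distance of pack from where it was at the start of the episode above 0.03 m).
It fails at once if the tape dispenser is moved more than 30 mm (distance of tape from where it was at the start of the episode above 0.03 m).
Of large, medium, small only 2 to 3 are there at a start; the rules pass over those that are not, and their reading is None.
At some moment in a run one of large, medium, small may be knocked a few centimetres aside while the robot is not near it.
It also fails if it takes over 210 s, if anything falls off the work surface, if the arm or the gripper's body presses on something with over 40 N, if the wrist force passes 120 N, or if a joint passes its speed limit or range.

### The arm

A 6-joint arm with a two-finger parallel gripper is mounted at the origin on the work surface. World frame = base frame: x ahead of the robot, y to its left, z up, the work surface at z = 0. Lengths are in m, angles in degrees, forces in N, time in s.
With the tool pointing down it reaches from about 0.3 to 0.75 m from the base axis. Payload 8.5 kg.
Tool frame: the origin (TCP) lies midway between the tips of the shut fingers; the grasp point (between the pads) lies 19 mm behind it (robot.grip_depth is the distance from the TCP to the grasp point, in m); z points along the fingers, y is the direction in which the jaws open and shut (so a half turn about z gives the same grasp; the last joint's range is limited). The gripper opens to 85 mm and grips with 20 to 120 N. Pads are 22 mm wide; open, the fingers measure 114 mm over their backs; the gripper's body (76 mm by 85 mm) begins 54 mm behind the grasp point. The pads swing forward as they close: fully open they stand 13 mm farther back than shut.
Start: joints at [56.82, 21.807, 74.336, -0, 83.858, -12.336], TCP at [0.196, 0.514, 0.231] pointing down, gripper open.
Joint ranges: [-178.18, 178.18], [-50.72, 133.34], [12.68, 142.11], [-81.47, 261.47], [9.98, 163.14], [-165.26, 165.26]. Speed limits (degrees/s): [136.94, 136.94, 180, 180, 180, 180].

### API

Orientations are given as [roll, pitch, yaw] about the fixed x, y, z axes, in that order (R = Rz(yaw) Ry(pitch) Rx(roll)).
In Python, from rig import sensors, read_camera, ticket, robot gives the robot as it stands.
- The arm moves only by the tool carry_out, never from a script. Its argument "moves" is one flat list of numbers, 5 for each row, row after row: the opening, from -1 (shut) to 1 (fully open), then the shift along the world's x, y, z each as a share of 250 mm, from -1 to 1, then the turn about the world's z as a share of pi rad, from -1 to 1. In form: [jaw, x, y, z, turn, jaw, x, y, z, turn, ...]. A call has 1 to 12 rows; each row is the pose to reach, as a shift and turn from the pose commanded when the call began, turning the shorter way round; what a row does not reach only later rows make up. A row lasts 1/8 s, in which the tool goes at most 62.5 mm and 10.7 degrees, less where a joint would pass 70% of its speed; a pose out of reach is approached as far as the arm can. A call with a number of a shift or a turn outside -1 to 1 is refused whole. A call with a gripper value outside its range is refused whole. The fingers move at their own pace and stop on an object; "force" is the grip in N (left out, the last holds). Time passes only in rows, so rows that repeat a pose let the fingers close. It gives the time, the measured TCP pose, the force and the opening at its end, in the units of the state.
- sensors.sense(): the state, without advancing time (a new reading comes with each control period).
- read_camera(name): name is "scene" or "top" or "wrist"; returns a dict with "image" (420x560x3 uint8, red, green, blue), "intrinsics" (3x3 intrinsics, pixels), "dist" ([k1, k2, p1, p2, k3] as OpenCV has them; the pictures are not rectified), "position" and "orientation" of the camera in the world. Camera axes: x right, y down, z forward; pixel columns grow to the right and rows downward; lengths in m; the calibration is good to about 2 mm. A picture is of the moment at which its call begins. There is no depth.
- ticket.hand_in(): hands the job in, once; it reports no verdict.
The state is a dict: "clock": time; "joint_pos": joint angles; "joint_vel": joint speeds; "tau": joint torques, N m; "ee_pos": TCP position; "tool_rot": TCP orientation; "contact_force": force on the tool from outside, world axes, zero at the start; "moment": the same for the moment, N m; "finger_gap": finger opening in m.
Only numpy, scipy, OpenCV 4.12 (cv2) and the standard library are available. Lean on these libraries where they do the work, as an engineer would, in place of code of your own. Each camera call takes 0.05 s, during which the arm holds its last target. There are 200 camera calls.

## Working session

There is one attempt and no reset: what is moved stays moved. The work goes in short steps, Python scripts to look and compute and a tool call to move; the robot and the scene stay as the last step left them, time stands still between calls to the robot, and variables do not carry over. Pictures are saved under pics/ and viewed, about 12 in all and at most 16, crops included, and the job is handed in when it is done.

Besides the shell and the picture viewer there is one more tool, called after "Request:" in YAML: its name, and indented under it one key for each argument. carry_out: Moves the arm, as the interface text tells. Shift numbers are shares of 250 mm and turn numbers shares of pi rad, none past 1 either way. Its arguments: {"type":"object","properties":{"moves":{"type":"array","items":{"type":"number","minimum":-1,"maximum":1}},"force":{"type":"number"}},"required":["moves"]}

```bash
ls; mkdir -p pics
cat > h.py <<'E'
import numpy as np, cv2
from rig import sensors, read_camera, ticket, robot
from scipy.spatial.transform import Rotation as R
def rot(o):
    o=np.array(o,float)
    return o if o.shape==(3,3) else R.from_euler('xyz',o,degrees=True).as_matrix()
def snap(name,fn):
    c=read_camera(name); cv2.imwrite('pics/'+fn+'.png',c['image'][:,:,::-1]); np.save('pics/'+fn+'.npy',c,allow_pickle=True); return c
def load(fn): return np.load('pics/'+fn+'.npy',allow_pickle=True).item()
def ray(c,p):
    u=cv2.undistortPoints(np.array([[p]],float),np.array(c['intrinsics'],float),np.array(c['dist'],float))[0,0]
    return rot(c['orientation'])@np.array([u[0],u[1],1])
def atz(c,p,z):
    d=ray(c,p);o=np.array(c['position'],float);return o+d*(z-o[2])/d[2]
def proj(c,P):
    M=rot(c['orientation']);P=np.atleast_2d(np.array(P,float))
    q=(P-np.array(c['position']))@M
    return cv2.projectPoints(q,np.zeros(3),np.zeros(3),np.array(c['intrinsics'],float),np.array(c['dist'],float))[0][:,0]
def crop(fn,x0,y0,x1,y1,out):
    im=cv2.imread('pics/'+fn+'.png')[y0:y1,x0:x1]; s=min(800/im.shape[1],600/im.shape[0])
    cv2.imwrite('pics/'+out+'.png',cv2.resize(im,None,fx=s,fy=s,interpolation=cv2.INTER_CUBIC))
E
python3 - <<'E'
from h import *
a=snap('top','t0');b=snap('scene','s0')
for c in (a,b): print(c['position'],c['orientation'],c['intrinsics'],c['dist'])
im=np.vstack([cv2.imread('pics/t0.png')]); 
both=np.hstack([cv2.imread('pics/t0.png'),cv2.imread('pics/s0.png')])
print(sensors.sense())
E
```

```text
pics
[ 0.39163768 -0.06495065  1.13700312] [-169.54105644   -0.20957893  -90.21530791] [[382.11131222   0.         281.6291881 ]
 [  0.         382.11131222 205.25575398]
 [  0.           0.           1.        ]] [-0.05400743  0.          0.          0.          0.        ]
[ 0.98918031 -0.49576957  1.07238982] [-144.82188843    0.4719367    42.12506064] [[386.34031223   0.         278.65112756]
 [  0.         386.34031223 212.00053015]
 [  0.           0.           1.        ]] [-0.04029757  0.          0.          0.          0.        ]
{'clock': 0.1, 'joint_pos': array([ 5.68190128e+01,  2.18382300e+01,  7.43789807e+01,  8.35931976e-04,
        8.38584516e+01, -1.23354975e+01]), 'joint_vel': array([-0.05079986, -0.03310305, -0.1386665 ,  0.06805076, -0.18593363,
       -0.00642905]), 'tau': array([ 3.35469609e-03, -4.49220443e+01, -2.31656671e+01, -1.85889289e-04,
        3.67905785e-03, -1.58436507e-05]), 'ee_pos': array([0.19556797, 0.51377854, 0.23077163]), 'tool_rot': array([-1.79926262e+02, -1.69759908e-02,  1.59154409e+02]), 'contact_force': array([ 0.18992691, -0.6602801 ,  0.48103337]), 'moment': array([ 0.02027278, -0.05682022, -0.00059774]), 'finger_gap': 0.08529062941067253}
```

View pics/t0.png

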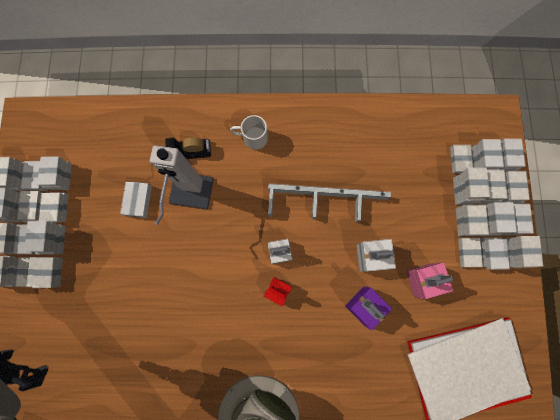

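View pics/s0.png

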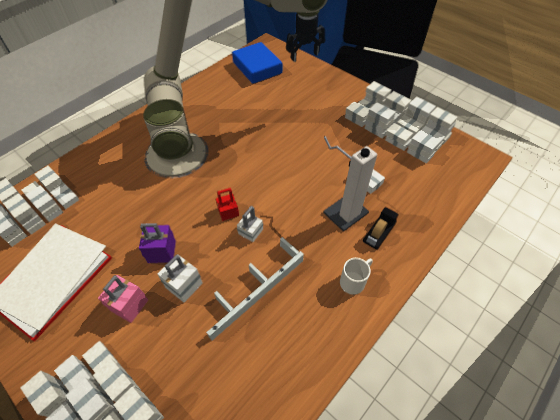

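Top view: two white cartons at (377,256) and (280,252). The look-alikes are red (278,291), purple (370,308) and pink (431,281), and there are white box stacks along both edges. The scale is at (185,180), its hook tip near (160,220), and the fence runs (270,190) to (390,195). Next I check the choice in a close crop.

Run:
```python
from h import *
crop('t0',255,170,415,290,'c1'); crop('t0',110,130,230,220,'c2')
```

```text
(no output)
```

View pics/c1.png

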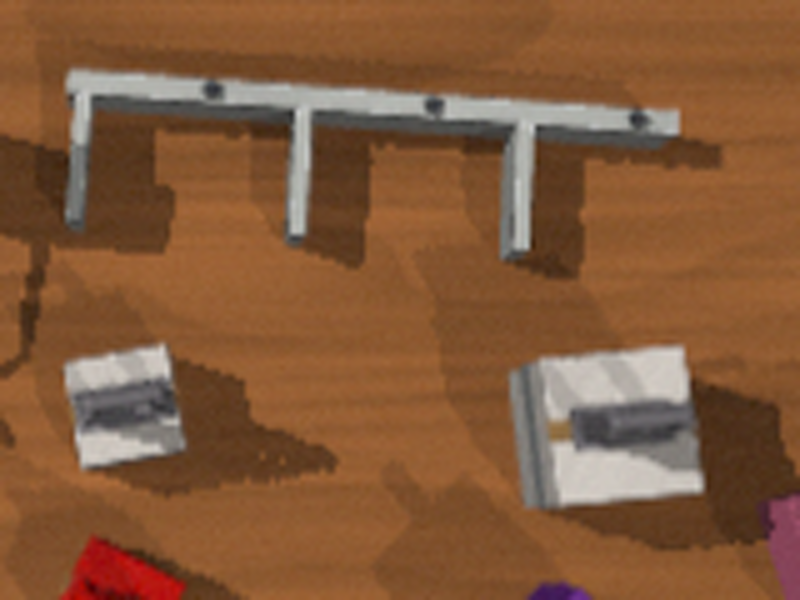

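View pics/c2.png

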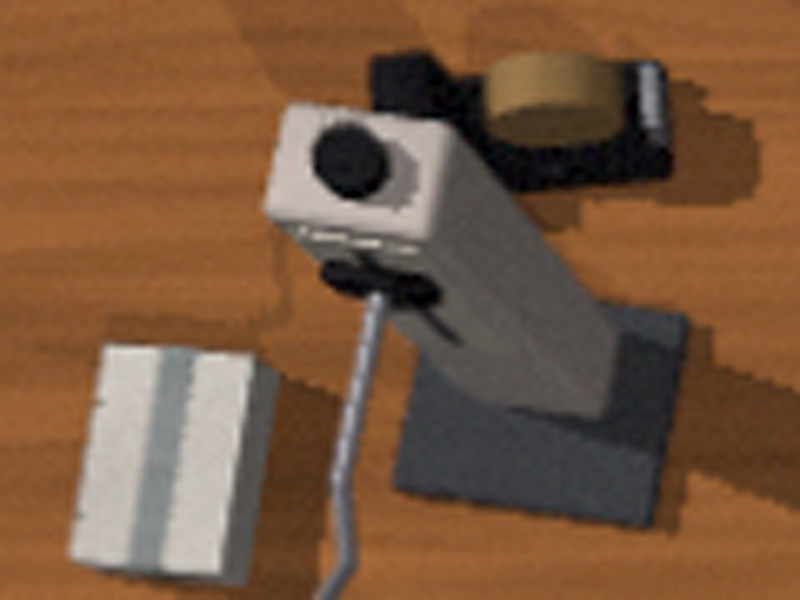

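Run:
```python
from h import *
t=load('t0')
def f1(p): return (255+p[0]/5-.4,170+p[1]/5-.4)
def f2(p): return (110+p[0]/6.667-.43,130+p[1]/6.667-.43)
def show(n,ps,z,f):
    P=np.array([atz(t,f(p),z)[:2] for p in ps]); print(n,P.round(4).tolist())
    e=np.diff(np.vstack([P,P[:1]]),axis=0); print('  len',np.linalg.norm(e,axis=1).round(4),'ang',np.degrees(np.arctan2(e[:,1],e[:,0])).round(1),'mean',P.mean(0).round(4))
show('large',[(538,362),(684,346),(703,490),(548,507)],.095,f1)
show('medium?',[(538,362),(684,346),(703,490),(548,507)],.075,f1)
show('small',[(64,364),(164,344),(185,450),(82,468)],.055,f1)
show('barL',[(575,427),(690,415)],.160,f1)
show('barS',[(75,406),(176,392)],.120,f1)
show('corners',[(90,97),(310,109),(535,123)],.045,f1)
show('fence',[(70,97),(680,133)],.045,f1)
show('col',[(290,103),(455,125),(435,240),(268,215)],.3,f2)
show('base',[(688,315),(650,527),(395,488)],.012,f2)
show('pack',[(105,347),(255,355),(222,575),(70,556)],.035,f2)
crop('t0',140,150,200,240,'c3');crop('s0',290,110,390,230,'c4')
a=cv2.imread('pics/c3.png');b=cv2.imread('pics/c4.png');print(a.shape,b.shape)
h=np.hstack([cv2.resize(a,(400,600)),cv2.resize(b,(400,480)).repeat(1,0) if 0 else cv2.copyMakeBorder(cv2.resize(b,(400,480)),0,120,0,0,0)])
cv2.imwrite('pics/c34.png',h)
```

```text
large [[0.4811, -0.2894], [0.4894, -0.3705], [0.4111, -0.3768], [0.4027, -0.2918]]
  len [0.0814 0.0785 0.0854 0.0784] ang [ -84.2 -175.4   95.6    1.7] mean [ 0.4461 -0.3321]
medium? [[0.4828, -0.2937], [0.4913, -0.3763], [0.4115, -0.3828], [0.4029, -0.2962]]
  len [0.083  0.08   0.087  0.0799] ang [ -84.2 -175.4   95.6    1.7] mean [ 0.4471 -0.3372]
small [[0.4846, -0.029], [0.4957, -0.0857], [0.436, -0.0971], [0.4262, -0.0392]]
  len [0.0578 0.0608 0.0587 0.0593] ang [ -78.9 -169.2   99.6   10. ] mean [ 0.4606 -0.0627]
barL [[0.4423, -0.2931], [0.4479, -0.3526]]
  len [0.0598 0.0598] ang [-84.6  95.4] mean [ 0.4451 -0.3229]
barS [[0.4567, -0.037], [0.4639, -0.0906]]
  len [0.0541 0.0541] ang [-82.3  97.7] mean [ 0.4603 -0.0638]
corners [[0.6417, -0.0434], [0.6341, -0.1723], [0.6254, -0.3042]]
  len [0.129  0.1323 0.2613] ang [-93.4 -93.8  86.4] mean [ 0.6338 -0.1733]
fence [[0.6417, -0.0317], [0.6192, -0.3897]]
  len [0.3586 0.3586] ang [-93.6  86.4] mean [ 0.6305 -0.2107]
col [[0.6885, 0.2278], [0.6801, 0.1697], [0.6389, 0.1746], [0.6482, 0.2329]]
  len [0.0586 0.0415 0.059  0.0406] ang [-98.3 173.3  81.   -7.2] mean [0.6639 0.2012]
base [[0.6879, 0.1392], [0.5898, 0.1534], [0.608, 0.2695]]
  len [0.0991 0.1176 0.1529] ang [171.8  81.1 -58.5] mean [0.6285 0.1874]
pack [[0.6684, 0.3974], [0.6643, 0.329], [0.5648, 0.3377], [0.5734, 0.4063]]
  len [0.0686 0.0999 0.0692 0.0954] ang [-93.4 175.   82.8  -5.4] mean [0.6177 0.3676]
(600, 400, 3) (600, 500, 3)
```

View pics/c34.png

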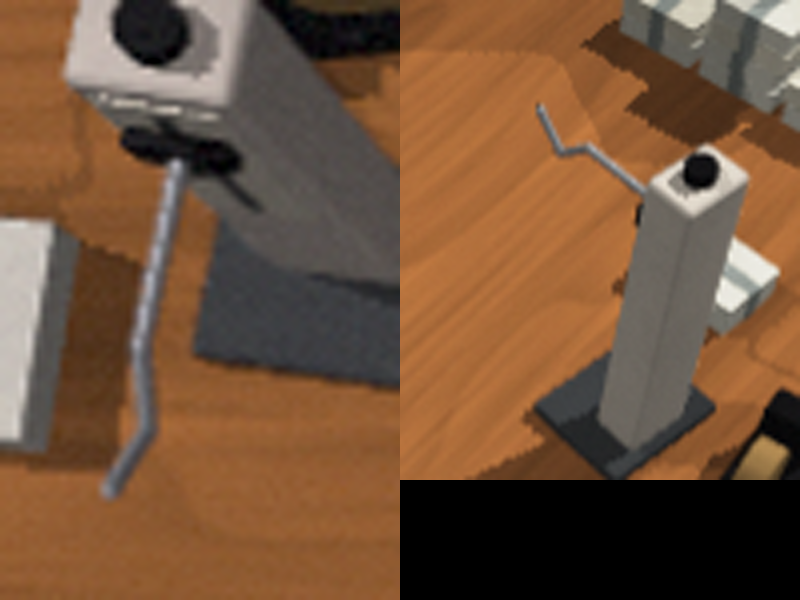

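Large (80 mm) and small (60 mm) are present, and there is no medium carton. I triangulate the hook from the V bottom: top (162.4,214.4), scene (330.1,147.9).

Run:
```python
from h import *
t=load('t0');s=load('s0')
def tri(a,b):
    d1,d2=ray(t,a),ray(s,b);o1,o2=np.array(t['position']),np.array(s['position'])
    k=np.linalg.lstsq(np.c_[d1,-d2],o2-o1,rcond=None)[0];p,q=o1+k[0]*d1,o2+k[1]*d2;print((p+q)/2,np.linalg.norm(p-q))
g=lambda p:(140+p[0]/6.667-.4,150+p[1]/6.667-.4)
k=lambda p:(290+(p[0]-400)/4-.4,110+p[1]/4-.4)
tri(g((152,430)),k((562,152)))
tri(g((110,492)),k((540,106)))
tri(g((139,348)),k((588,148)))
S=np.array([.5396,.2184,.2225]);print(proj(t,S),g((152,430)),proj(s,S),k((562,152)))
```

```text
[0.53973732 0.22123933 0.22709899] 0.0032404637625150015
[0.51283201 0.22576612 0.25457211] 0.0017867649226044043
[0.5645944  0.21889042 0.25054158] 0.00030257967554037514
[[163.58385435 214.03580719]] (162.39886005699714, 214.09677516124194) [[328.8358317  149.34403238]] (330.1, 147.6)
```

Request:
carry_out:
  moves: [1,0.08,-0.16,0.05,0,1,0.16,-0.33,0.1,0,1,0.24,-0.5,0.15,0,1,0.32,-0.67,0.2,0,1,0.4,-0.84,0.2,0,1,0.48,-1,0.2,0,1,0.48,-1,0.2,0]

```text
clock: 0.98
ee_pos: [0.3165, 0.2622, 0.2812]
tool_rot: [-180.0, -0.0, 158.9]
contact_force: [-0.3, -0.2, 1.1]
finger_gap: 0.0854
```

Request:
carry_out:
  moves: [1,0.03,-0.16,0,0.02,1,0.06,-0.33,0,0.04,1,0.09,-0.5,0,0.06,1,0.12,-0.67,0,0.08,1,0.14,-0.84,0,0.1,1,0.16,-1,0,0.12]

```text
clock: 1.72
ee_pos: [0.3557, 0.0134, 0.2813]
tool_rot: [180.0, 0.0, -179.1]
contact_force: [0.9, -0.0, 0.1]
finger_gap: 0.0854
```

Request:
carry_out:
  moves: [1,0.06,-0.16,0,0.02,1,0.12,-0.33,0,0.024,1,0.18,-0.5,0,0.024,1,0.24,-0.67,0,0.024,1,0.3,-0.84,0,0.024,1,0.36,-1,0,0.024]

```text
clock: 2.48
ee_pos: [0.4466, -0.2366, 0.281]
tool_rot: [180.0, -0.0, -174.9]
contact_force: [-0.5, 0.1, 0.5]
finger_gap: 0.0851
```

Request:
carry_out:
  moves: [1,0,-0.2,0,0,1,0,-0.38,0,0,1,0,-0.38,0,0,1,0,-0.38,0,0]

```text
clock: 2.98
ee_pos: [0.4462, -0.3298, 0.281]
tool_rot: [179.9, -0.0, -174.9]
contact_force: [-0.8, 0.1, -0.2]
finger_gap: 0.0857
```

Run:
```python
from h import *
c=snap('wrist','w1');print(c['position'],c['orientation'],sensors.sense()['ee_pos'],sensors.sense()['tool_rot'])
for P in [(.446,-.331,.155),(.446,-.331,.095)]: print(proj(c,P))
snap('top','t1')
```

```text
[ 0.36495654 -0.33676581  0.42269234] [1.61530897e+02 2.56146349e-02 9.51257969e+01] [ 0.44616464 -0.32957943  0.28131255] [ 1.79969905e+02 -2.29270855e-04 -1.74841652e+02]
[[278.58065104 196.88711665]]
[[278.91721942 177.79808166]]
```

View pics/w1.png

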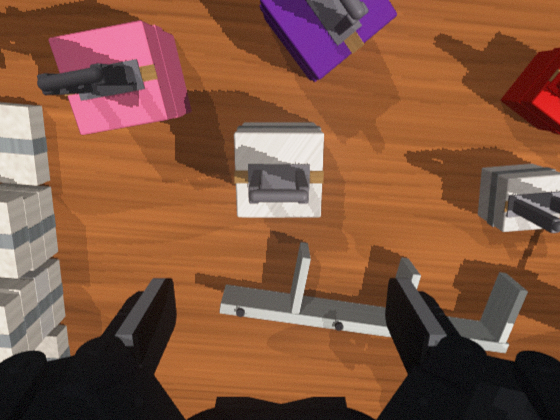

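Wrist view: the large carton's bar centre is at about (278,196), against a predicted (278.6,196.9), so the estimate holds. Descending to grip.

Request:
carry_out:
  moves: [1,0,0,-0.15,0,1,0,0,-0.3,0,1,0,0,-0.45,0,1,0,0,-0.55,0,1,0,0,-0.6,0,-0.2,0,0,-0.6,0,-0.6,0,0,-0.6,0,-1,0,0,-0.6,0,-1,0,0,-0.6,0,-1,0,0,-0.6,0,-1,0,0,-0.6,0,-1,0,0,-0.6,0]
  force: 60

```text
clock: 4.58
ee_pos: [0.4462, -0.3317, 0.1328]
tool_rot: [-179.9, 0.1, -174.9]
contact_force: [-0.1, -0.8, 7.0]
finger_gap: 0.0444
```

Request:
carry_out:
  moves: [-1,0,0,0.1,0,-1,0,0,0.25,0,-1,0,0,0.4,0,-1,0,0,0.55,0,-1,0,0,0.67,0,-1,0,0.1,0.67,0,-1,0,0.25,0.67,0,-1,0,0.4,0.67,0,-1,0,0.55,0.67,0,-1,0,0.7,0.67,0,-1,0,0.85,0.67,0,-1,0,1,0.67,0]

```text
clock: 6.08
ee_pos: [0.4452, -0.0796, 0.2985]
tool_rot: [180.0, -0.1, -174.9]
contact_force: [0.6, 0.3, -4.1]
finger_gap: 0.0445
```

Request:
carry_out:
  moves: [-1,0,0.15,0,0,-1,0,0.3,0,-0.02,-1,0,0.45,0,-0.04,-1,0,0.6,0,-0.06,-1,0,0.75,0,-0.072,-1,0,0.9,0,-0.072,-1,0,1,0,-0.072,-1,0,1,0,-0.072]

```text
clock: 7.08
ee_pos: [0.4451, 0.1702, 0.2984]
tool_rot: [-180.0, -0.1, 172.3]
contact_force: [-0.3, 0.1, -3.8]
finger_gap: 0.0448
```

Request:
carry_out:
  moves: [-1,0.02,0.1,-0.05,0,-1,0.05,0.2,-0.1,0,-1,0.05,0.25,-0.15,0,-1,0.05,0.25,-0.15,0,-1,0.05,0.25,-0.15,0,-1,0.05,0.25,-0.15,0]

```text
clock: 7.82
ee_pos: [0.4583, 0.2309, 0.262]
tool_rot: [180.0, 0.1, 172.1]
contact_force: [0.6, -0.2, -4.6]
finger_gap: 0.0446
```

Run:
```python
from h import *
c=snap('wrist','w2');s=sensors.sense();print(s['ee_pos'],s['tool_rot'])
t=snap('top','t2');snap('scene','s2')
crop('t2',120,130,280,250,'c5');crop('s2',260,60,420,180,'c6')
cv2.imwrite('pics/c56.png',np.hstack([cv2.resize(cv2.imread('pics/'+n+'.png'),(400,300)) for n in('c5','c6')]))
cv2.imwrite('pics/v2.png',np.vstack([np.pad(cv2.resize(cv2.imread('pics/w2.png'),(400,300)),((0,0),(0,400),(0,0))),cv2.imread('pics/c56.png')]))
```

```text
[0.45831338 0.23096373 0.26188366] [1.79987571e+02 5.33149584e-02 1.72075818e+02]
```

View pics/v2.png

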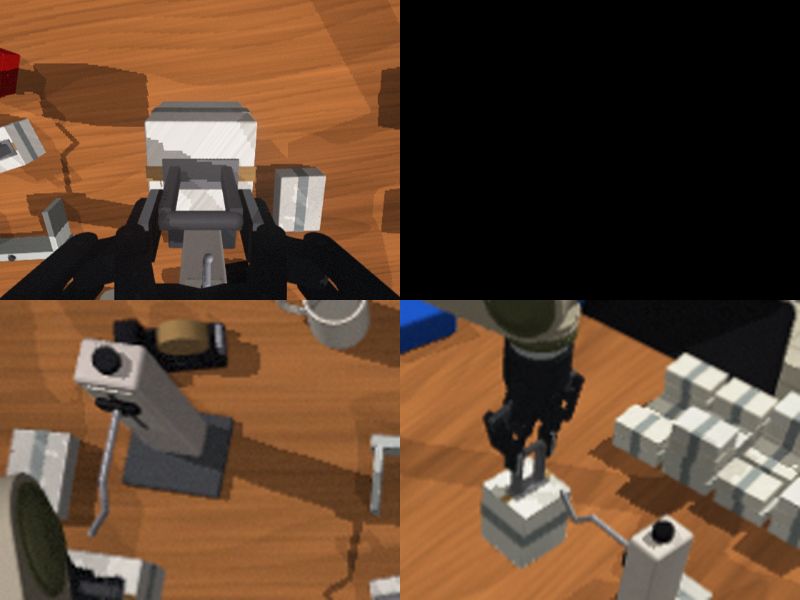

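Run:
```python
from h import *
c=load('w2')
print(proj(c,[(.4583,.231,.284),(.5128,.2258,.2546),(.5397,.22,.225),(.5646,.2189,.2505)]))
crop('w2',200,280,370,420,'c7')
```

```text
[[279.8893926  311.44131946]
 [284.81973507 370.67353048]
 [280.76466999 371.1037044 ]
 [284.94724917 440.9298517 ]]
```

View pics/c7.png

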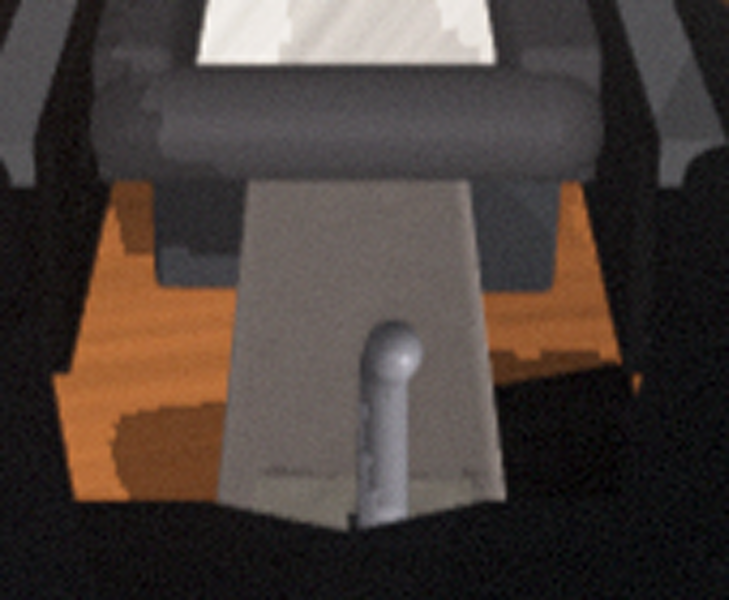

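Request:
carry_out:
  moves: [-1,0,0.012,-0.04,0,-1,0,0.012,-0.068,0,-1,0.03,0.009,-0.068,0,-1,0.07,0.004,-0.068,0,-1,0.11,-0.002,-0.068,0,-1,0.15,-0.008,-0.068,0,-1,0.19,-0.014,-0.068,0,-1,0.23,-0.02,-0.068,0,-1,0.27,-0.026,-0.068,0,-1,0.31,-0.031,-0.068,0,-1,0.325,-0.033,-0.068,0,-1,0.325,-0.033,-0.068,0]

```text
clock: 9.48
ee_pos: [0.5395, 0.2232, 0.2442]
tool_rot: [-180.0, -0.0, 172.1]
contact_force: [0.1, 1.5, -4.5]
finger_gap: 0.0447
```

Run:
```python
from h import *
snap('scene','s3');snap('top','t3');snap('wrist','w3')
crop('s3',290,90,390,165,'a');crop('w3',200,280,360,400,'b')
cv2.imwrite('pics/v3.png',np.hstack([cv2.resize(cv2.imread('pics/'+n+'.png'),(400,300)) for n in 'ab']))
```

```text
(no output)
```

View pics/v3.png

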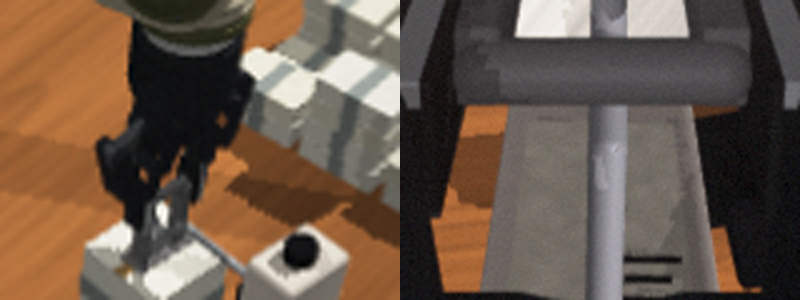

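The wire runs under the bar and is centred in the opening (605 against 602). Lowering.

Request:
carry_out:
  moves: [-1,0,0,-0.04,0,-1,0,0,-0.08,0,-1,0,0,-0.12,0,-1,0,0,-0.14,0,-1,0,0,-0.16,0,-1,0,0,-0.18,0,-1,0,0,-0.2,0,-1,0,0,-0.2,0,-1,0,0,-0.2,0]

```text
clock: 10.75
ee_pos: [0.5396, 0.2233, 0.1946]
tool_rot: [180.0, 0.0, 172.1]
contact_force: [0.1, 0.1, -1.6]
finger_gap: 0.0447
```

Request:
carry_out:
  moves: [-1,0,0,-0.02,0,-1,0,0,-0.042,0,-1,0,0,-0.042,0,-0.5,0,0,-0.042,0,0,0,0,-0.042,0,0.5,0,0,-0.042,0,1,0,0,-0.042,0,1,0,0,-0.042,0,1,0,0,-0.042,0]

```text
clock: 11.88
ee_pos: [0.5394, 0.2232, 0.1838]
tool_rot: [-180.0, -0.0, 172.1]
contact_force: [-0.5, 0.5, 0.3]
finger_gap: 0.0856
```

Request:
carry_out:
  moves: [1,0,0,0.05,0,1,0,0,0.1,0,1,0,0,0.16,0,1,0,0,0.22,0,1,0,0,0.28,0,1,0,0,0.34,0,1,0,0,0.4,0,1,0,0,0.4,0,1,0,0,0.4,0,1,0,0,0.4,0,1,0,0,0.4,0,1,0,0,0.4,0]

```text
clock: 13.38
ee_pos: [0.5394, 0.2233, 0.2836]
tool_rot: [-180.0, -0.0, 172.1]
contact_force: [0.3, -1.2, 0.8]
finger_gap: 0.0856
```

Run:
```python
from h import *
c=snap('wrist','w4');s=snap('scene','s4');snap('top','t4');
print(proj(c,[(.5397,.2215,.209)]),sensors.sense()['ee_pos'])
crop('s4',260,60,420,180,'a')
cv2.imwrite('pics/v4.png',np.hstack([cv2.resize(cv2.imread('pics/'+n+'.png'),(400,300)) for n in ('a','w4')]))
```

```text
[[277.44233549 221.94175568]] [0.53943652 0.22324532 0.28377649]
```

View pics/v4.png

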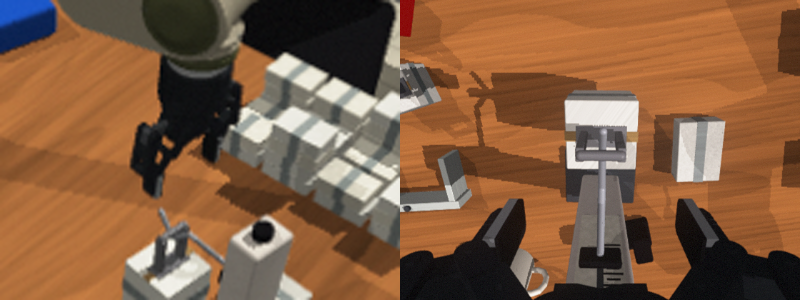

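The large carton hangs on the hook, released. I wait and then regrip.

Request:
carry_out:
  moves: [1,0,0,0,0,1,0,0,0,0,1,0,0,0,0,1,0,0,0,0,1,0,0,0,0,1,0,0,0,0,1,0,0,0,0,1,0,0,0,0,1,0,0,0,0,1,0,0,0,0,1,0,0,0,0,1,0,0,0,0]

```text
clock: 15.02
ee_pos: [0.5394, 0.2232, 0.2838]
tool_rot: [-180.0, -0.0, 172.1]
contact_force: [0.5, -0.6, -0.8]
finger_gap: 0.0856
```

Request:
carry_out:
  moves: [1,0,0,0,0,1,0,0,0,0,1,0,0,0,0,1,0,0,0,0,1,0,0,0,0,1,0,0,0,0,1,0,0,0,0,1,0,0,0,0,1,0,0,0,0,1,0,0,0,0,1,0,0,0,0,1,0,0,0,0]

```text
clock: 16.52
ee_pos: [0.5394, 0.2232, 0.2838]
tool_rot: [180.0, 0.0, 172.1]
contact_force: [0.0, 0.4, 1.2]
finger_gap: 0.0856
```

Request:
carry_out:
  moves: [1,0,0,0,0,1,0,0,0,0,1,0,0,0,0,1,0,0,0,0,1,0,0,0,0,1,0,0,0,0,1,0,0,0,0,1,0,0,0,0,1,0,0,0,0,1,0,0,0,0,1,0,0,0,0,1,0,0,0,0]

```text
clock: 18.02
ee_pos: [0.5394, 0.2232, 0.2838]
tool_rot: [-180.0, -0.0, 172.1]
contact_force: [0.4, -0.0, 0.4]
finger_gap: 0.085
```

Run:
```python
from h import *
c=snap('wrist','w5');d=load('w4');print(sensors.sense()['clock'],np.abs(c['image'].astype(int)-d['image']).mean())
g=cv2.cvtColor(c['image'],cv2.COLOR_RGB2GRAY);h=cv2.cvtColor(d['image'],cv2.COLOR_RGB2GRAY)
print(cv2.phaseCorrelate(np.float32(h[125:230,220:335]),np.float32(g[125:230,220:335])))
```

```text
18.075 3.1396045918367346
((-0.07552787481179735, -0.13653724712618498), 1.0252320807657125)
```

Request:
carry_out:
  moves: [1,0,0,-0.1,0,1,0,0,-0.2,0,1,0,0,-0.3,0,1,0,0,-0.36,0,1,0,0,-0.4,0,0,0,0,-0.4,0,-0.6,0,0,-0.4,0,-1,0,0,-0.4,0,-1,0,0,-0.4,0,-1,0,0,-0.4,0,-1,0,0,-0.4,0,-1,0,0,-0.4,0]

```text
clock: 19.58
ee_pos: [0.5397, 0.2232, 0.1839]
tool_rot: [180.0, 0.0, 172.1]
contact_force: [2.0, 1.0, 0.5]
finger_gap: 0.0445
```

Request:
carry_out:
  moves: [-1,0,0,0.06,0,-1,0,0,0.12,0,-1,0,0,0.18,0,-1,0,0,0.22,0,-1,0,0,0.248,0,-1,0,0,0.248,0,-1,0,0,0.248,0]

```text
clock: 20.45
ee_pos: [0.5392, 0.2232, 0.2453]
tool_rot: [-180.0, -0.1, 172.1]
contact_force: [0.4, -0.5, -4.7]
finger_gap: 0.0446
```

Run:
```python
from h import *
snap('scene','s6');snap('wrist','w6')
crop('s6',290,90,390,165,'a');crop('w6',200,280,360,400,'b')
cv2.imwrite('pics/v6.png',np.hstack([cv2.resize(cv2.imread('pics/'+n+'.png'),(400,300)) for n in 'ab']))
a=load('w3')['image'].astype(int);b=load('w6')['image'].astype(int);print(np.abs(a-b)[280:400,200:360].mean())
```

```text
7.371197916666667
```

Request:
carry_out:
  moves: [-1,-0.04,0.005,0,0,-1,-0.08,0.011,0,0,-1,-0.12,0.016,0,0,-1,-0.17,0.023,0,0,-1,-0.22,0.03,0,0,-1,-0.27,0.037,0,0,-1,-0.32,0.044,0,0,-1,-0.34,0.046,0.05,0,-1,-0.34,0.046,0.15,0,-1,-0.34,0,0.22,0,-1,-0.34,-0.1,0.22,0,-1,-0.34,-0.24,0.22,0]

```text
clock: 22.05
ee_pos: [0.4546, 0.1628, 0.3019]
tool_rot: [180.0, 0.1, 172.2]
contact_force: [-0.2, 0.3, -3.8]
finger_gap: 0.0443
```

Request:
carry_out:
  moves: [-1,0,-0.15,0,0,-1,0.04,-0.3,0,0,-1,0.14,-0.45,0,0.005,-1,0.24,-0.6,0,0.01,-1,0.34,-0.75,0,0.015,-1,0.44,-0.88,0,0.02,-1,0.5,-1,0,0.024,-1,0.5,-1,0,0.024,-1,0.5,-1,0,0.024]

```text
clock: 23.18
ee_pos: [0.5793, -0.0865, 0.3013]
tool_rot: [180.0, 0.0, 176.4]
contact_force: [0.2, 0.4, -4.2]
finger_gap: 0.0447
```

Run:
```python
from h import *
c=snap('wrist','w7');t=snap('top','t7');s=sensors.sense();print(s['ee_pos'],s['tool_rot'])
crop('t7',240,160,400,280,'a')
cv2.imwrite('pics/v7.png',np.hstack([cv2.resize(cv2.imread('pics/'+n+'.png'),(400,300)) for n in ('a','w7')]))
```

```text
[ 0.57918346 -0.08599113  0.3014236 ] [-1.79994683e+02  3.39380187e-02  1.76478282e+02]
```

View pics/v7.png

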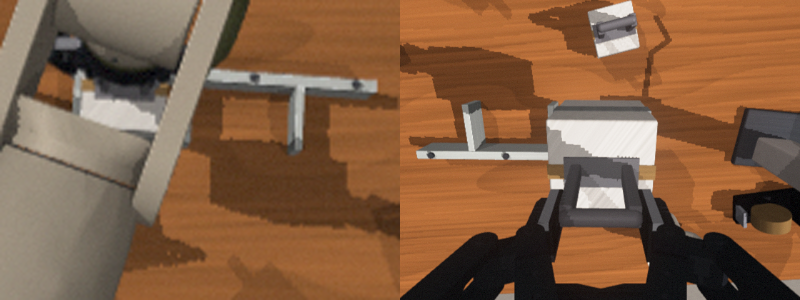

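Request:
carry_out:
  moves: [-1,0.016,-0.036,-0.1,0,-1,0.016,-0.036,-0.22,0,-1,0.016,-0.036,-0.34,0,-1,0.016,-0.036,-0.46,0,-1,0.016,-0.036,-0.56,0,-1,0.016,-0.036,-0.62,0,-1,0.016,-0.036,-0.64,0,-1,0.016,-0.036,-0.65,0,-1,0.016,-0.036,-0.65,0]

```text
clock: 24.4
ee_pos: [0.5837, -0.0958, 0.139]
tool_rot: [-180.0, 0.1, 176.4]
contact_force: [0.6, -0.0, -3.6]
finger_gap: 0.0445
```

Request:
carry_out:
  moves: [-1,0,0,-0.008,0,-1,0,0,-0.016,0,-1,0,0,-0.02,0,-1,0,0,-0.02,0]

```text
clock: 24.9
ee_pos: [0.584, -0.0957, 0.1355]
tool_rot: [-180.0, 0.2, 176.4]
contact_force: [-3.9, 2.2, 9.7]
finger_gap: 0.0446
```

Request:
carry_out:
  moves: [-1,0,0,0.005,0,-1,0.016,-0.001,0.005,0,-1,0.032,-0.002,0.005,0,-1,0.044,-0.003,0.005,0,-1,0.044,-0.003,0.005,0]

```text
clock: 25.52
ee_pos: [0.5945, -0.0963, 0.1372]
tool_rot: [-180.0, 0.1, 176.4]
contact_force: [-7.4, 3.6, 18.2]
finger_gap: 0.0444
```

Request:
carry_out:
  moves: [-1,0.004,0,0,0,-1,0.008,0,0,0,-1,0.012,-0.001,0,0,-1,0.012,-0.001,0,0]

```text
clock: 26.02
ee_pos: [0.5975, -0.0966, 0.1375]
tool_rot: [-180.0, 0.1, 176.4]
contact_force: [-7.6, 4.1, 20.2]
finger_gap: 0.0439
```

Request:
carry_out:
  moves: [-1,0,0,0.006,0,-1,0,0,0.006,0,-1,0,0,0.006,0]

```text
clock: 26.4
ee_pos: [0.5971, -0.0966, 0.1375]
tool_rot: [-180.0, -0.0, 176.4]
contact_force: [-6.4, 2.9, 10.5]
finger_gap: 0.0447
```

Request:
carry_out:
  moves: [-1,0,0,0.004,0,-1,0.004,0,0.004,0,-1,0.008,0,0.004,0,-1,0.012,-0.001,0.004,0,-1,0.016,-0.001,0.004,0,-1,0.016,-0.001,0.004,0]

```text
clock: 27.15
ee_pos: [0.6011, -0.0969, 0.1381]
tool_rot: [-180.0, -0.0, 176.4]
contact_force: [-5.3, 2.9, 9.5]
finger_gap: 0.0442
```

Request:
carry_out:
  moves: [-1,0.004,0,0.002,0,-1,0.008,0,0.002,0,-1,0.008,0,0.002,0]

```text
clock: 27.52
ee_pos: [0.6036, -0.0971, 0.1375]
tool_rot: [-180.0, 0.0, 176.4]
contact_force: [-1.4, 1.4, 1.2]
finger_gap: 0.0442
```

Request:
carry_out:
  moves: [-1,0.004,0,0,0,-1,0.008,0,0,0,-1,0.008,0,0,0]

```text
clock: 27.9
ee_pos: [0.6054, -0.0971, 0.1378]
tool_rot: [-180.0, -0.0, 176.4]
contact_force: [-3.7, 0.3, 4.0]
finger_gap: 0.0445
```

Request:
carry_out:
  moves: [-1,0.004,0,0,0,-1,0.008,0,0,0,-1,0.008,0,0,0]

```text
clock: 28.28
ee_pos: [0.6071, -0.0971, 0.138]
tool_rot: [-180.0, -0.0, 176.4]
contact_force: [-4.8, 0.4, 5.9]
finger_gap: 0.0447
```

Run:
```python
from h import *
snap('scene','s8');crop('s8',190,200,330,305,'s8c');c=snap('wrist','w8');print(sensors.sense()['ee_pos'],sensors.sense()['contact_force'])
s=load('s8')
u=np.array([.998,-.063,0]);v=np.array([.063,.998,0]);C=np.array([.6417,-.0434,0])
for P in [C,C-.13*v,C-.26*v]: print(proj(s,P+[0,0,.045]))
```

```text
[ 0.60712713 -0.09715344  0.13799441] [-4.71820211  0.43510213  6.57370983]
[[296.57374644 253.99441632]]
[[265.18596853 281.71002599]]
[[230.86053991 311.95619298]]
```

View pics/s8c.png

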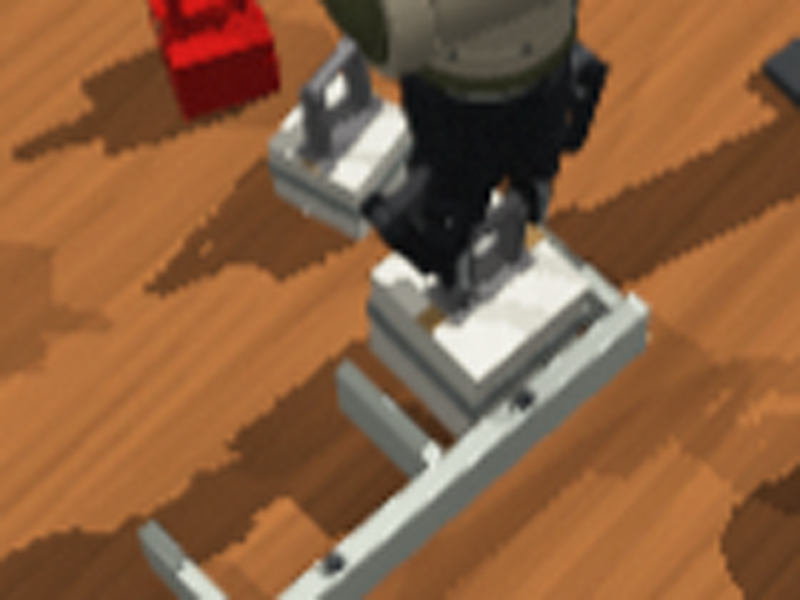

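Request:
carry_out:
  moves: [-1,0.004,0,0,0,-1,0.008,0,0,0,-1,0.008,0,0,0]

```text
clock: 28.75
ee_pos: [0.6089, -0.0972, 0.1382]
tool_rot: [-180.0, -0.1, 176.4]
contact_force: [-6.4, 0.1, 9.0]
finger_gap: 0.0445
```

Request:
carry_out:
  moves: [-1,0.004,0,0,0,-1,0.008,0,0,0,-1,0.008,0,0,0]

```text
clock: 29.12
ee_pos: [0.6112, -0.0972, 0.1384]
tool_rot: [-180.0, -0.0, 176.4]
contact_force: [-6.8, 0.3, 10.1]
finger_gap: 0.0444
```

Run:
```python
from h import *
snap('wrist','w9');snap('scene','s9')
crop('w7',200,120,380,340,'a');crop('w9',200,120,380,340,'b');crop('s9',250,230,310,280,'d')
f=lambda n:cv2.resize(cv2.imread('pics/'+n+'.png'),(266,325))
cv2.imwrite('pics/v9.png',np.hstack([f('a'),f('b'),cv2.resize(cv2.imread('pics/d.png'),(266,222)).repeat(1,0) if 0 else cv2.copyMakeBorder(cv2.resize(cv2.imread('pics/d.png'),(266,222)),0,103,0,0,0)]))
```

```text
(no output)
```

View pics/v9.png

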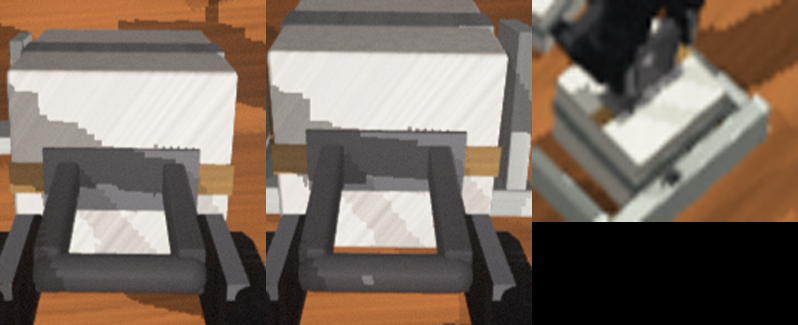

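The wrist view shows the carton pitched forward in the grip, so it had reached the fence and I was tipping it. I back off, release and let it stand. Then I regrip lower and harder, and feel for the fence while hovering clear of desk friction.

Request:
carry_out:
  moves: [-1,-0.02,0,0,0,-1,-0.04,0.002,0,0,-1,-0.06,0.004,0,0,-1,-0.06,0.004,0,0,0,-0.06,0.004,0,0,1,-0.06,0.004,0,0,1,-0.06,0.004,0,0,1,-0.06,0.004,0,0,1,-0.06,0.004,0,0,1,-0.06,0.004,-0.05,0,1,-0.06,0.004,-0.09,0,1,-0.06,0.004,-0.09,0]

```text
clock: 30.72
ee_pos: [0.5959, -0.0958, 0.1138]
tool_rot: [180.0, -0.1, 176.4]
contact_force: [0.4, 0.2, 0.1]
finger_gap: 0.086
```

Run:
```python
from h import *
snap('wrist','w10');snap('scene','s10')
s=sensors.sense();print(s['ee_pos'],s['contact_force'])
crop('w10',180,100,380,360,'a');crop('s10',250,215,310,275,'d')
f=lambda n:cv2.resize(cv2.imread('pics/'+n+'.png'),(400,520))
cv2.imwrite('pics/v10.png',np.hstack([f('a'),f('d')]))
```

```text
[ 0.596475   -0.09604044  0.11493916] [ 0.11384307  0.01996212 -0.48862369]
```

View pics/v10.png

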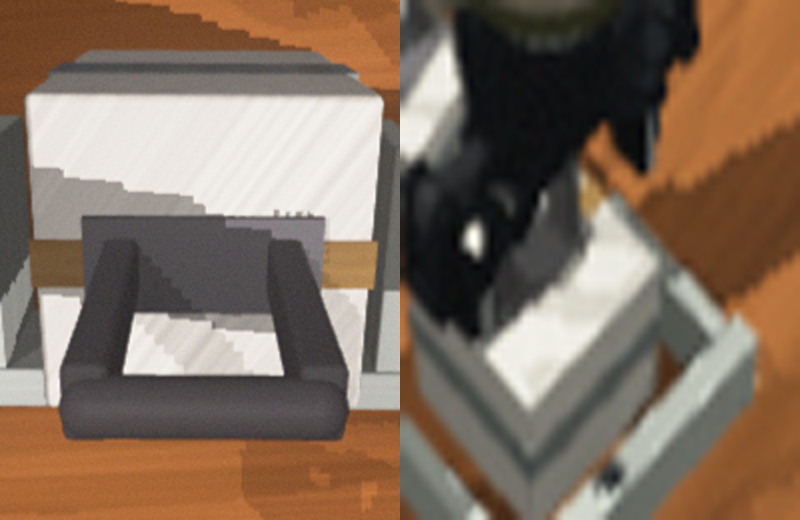

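Run:
```python
from h import *
c=load('w10');g=lambda p:(180+p[0]/2-.25,100+p[1]/2-.25)
A=atz(c,g((27,95)),.095);B=atz(c,g((382,97)),.095);d=B-A
print(A,B,np.linalg.norm(d),np.degrees(np.arctan2(d[1],d[0])))
n=np.array([d[1],-d[0]])/np.hypot(*d[:2]);print('centre',(A+B)[:2]/2+.04*n)
print('bar ctr',atz(c,g((204,407)),.155))
F=atz(c,g((12,370)),.045);G=atz(c,g((385,372)),.045);print('fence front top',F,G,np.degrees(np.arctan2(*(G-F)[[1,0]])))
```

```text
[ 0.53822193 -0.12999711  0.095     ] [ 0.54345771 -0.0528256   0.095     ] 0.07734891477111175 86.11865738348304
centre [ 0.58074807 -0.09411897]
bar ctr [ 0.57997664 -0.09408562  0.155     ]
fence front top [ 0.6336165  -0.15933383  0.045     ] [ 0.641805   -0.03884033  0.045     ] 86.11227093708213
```

Request:
carry_out:
  moves: [1,-0.03,0.004,0,0,1,-0.064,0.006,0,0,1,-0.064,0.006,0,0,0,-0.064,0.006,0,0,-0.6,-0.064,0.006,0,0,-1,-0.064,0.006,0,0,-1,-0.064,0.006,0,0,-1,-0.064,0.006,0,0,-1,-0.064,0.006,0,0,-1,-0.064,0.006,0.01,0,-1,-0.064,0.006,0.02,0,-1,-0.064,0.006,0.02,0]
  force: 120

```text
clock: 32.33
ee_pos: [0.5801, -0.0944, 0.1197]
tool_rot: [180.0, -0.1, 176.4]
contact_force: [0.1, 0.4, -4.3]
finger_gap: 0.0447
```

Request:
carry_out:
  moves: [-1,0.02,-0.001,0,0,-1,0.04,-0.003,0,0,-1,0.06,-0.004,0,0,-1,0.06,-0.004,0,0,-1,0.06,-0.004,0,0]

```text
clock: 32.95
ee_pos: [0.5953, -0.0955, 0.12]
tool_rot: [180.0, -0.0, 176.4]
contact_force: [0.2, -0.0, -5.0]
finger_gap: 0.0447
```

Request:
carry_out:
  moves: [-1,0.004,0,0,0,-1,0.008,0,0,0,-1,0.008,0,0,0]

```text
clock: 33.33
ee_pos: [0.5975, -0.0955, 0.1201]
tool_rot: [180.0, -0.0, 176.4]
contact_force: [-0.8, 0.5, -5.0]
finger_gap: 0.0446
```

Request:
carry_out:
  moves: [-1,0.004,0,0,0,-1,0.008,0,0,0,-1,0.008,0,0,0]

```text
clock: 33.7
ee_pos: [0.599, -0.0955, 0.12]
tool_rot: [180.0, -0.1, 176.4]
contact_force: [-2.8, -0.4, -2.4]
finger_gap: 0.0449
```

Request:
carry_out:
  moves: [-1,0.001,0.016,0,0,-1,0.002,0.032,0,0,-1,0.003,0.042,0,0,-1,0.003,0.042,0,0,-1,0.003,0.042,0,0]

```text
clock: 34.33
ee_pos: [0.5999, -0.0846, 0.1199]
tool_rot: [180.0, -0.0, 176.4]
contact_force: [-5.0, 0.1, -4.4]
finger_gap: 0.0442
```

Request:
carry_out:
  moves: [-1,0,0.004,0,0,-1,0,0.008,0,0,-1,0,0.008,0,0]

```text
clock: 34.7
ee_pos: [0.6001, -0.0833, 0.12]
tool_rot: [-180.0, -0.0, 176.4]
contact_force: [-4.5, -2.7, -4.8]
finger_gap: 0.0444
```

Request:
carry_out:
  moves: [-1,0,0.004,0,0,-1,0,0.008,0,0,-1,0,0.008,0,0]

```text
clock: 35.08
ee_pos: [0.6001, -0.0813, 0.1201]
tool_rot: [-180.0, -0.0, 176.4]
contact_force: [-4.7, -1.7, -4.2]
finger_gap: 0.0445
```

Request:
carry_out:
  moves: [-1,0,0.004,0,0,-1,0,0.008,0,0,-1,0,0.008,0,0]

```text
clock: 35.45
ee_pos: [0.6002, -0.0793, 0.1201]
tool_rot: [-180.0, 0.0, 176.4]
contact_force: [-4.3, -2.7, -4.9]
finger_gap: 0.0447
```

Request:
carry_out:
  moves: [-1,0,0.004,0,0,-1,0,0.008,0,0,-1,0,0.008,0,0]

```text
clock: 35.83
ee_pos: [0.6003, -0.0788, 0.1203]
tool_rot: [-179.8, 0.0, 176.4]
contact_force: [-6.2, -8.0, -4.0]
finger_gap: 0.0445
```

Request:
carry_out:
  moves: [-1,0,0,-0.006,0,-1,0,0,-0.012,0,-1,0,0,-0.018,0,-1,0,0,-0.024,0,-1,0,0,-0.024,0]

```text
clock: 36.45
ee_pos: [0.6003, -0.0788, 0.1158]
tool_rot: [-179.8, 0.1, 176.4]
contact_force: [-9.1, -7.6, 6.6]
finger_gap: 0.0443
```

Request:
carry_out:
  moves: [-0.5,0,0,-0.024,0,0,0,0,-0.024,0,0.5,0,0,-0.024,0,1,0,0,-0.024,0,1,0,0,-0.02,0,1,0,0,0,0,1,0,0,0.15,0,1,0,0,0.3,0,1,0,0,0.45,0,1,0,0,0.6,0,1,-0.02,0,0.75,0,1,-0.02,0,0.75,0]

```text
clock: 37.95
ee_pos: [0.5959, -0.0771, 0.3049]
tool_rot: [-179.9, 0.4, 176.5]
contact_force: [-0.1, -0.8, -1.1]
finger_gap: 0.0854
```

Run:
```python
from h import *
c=snap('wrist','w11');s=snap('scene','s11');snap('top','t11');print(sensors.sense()['ee_pos'])
u=np.array([.998,-.065,0]);v=np.array([.065,.998,0])
for C in [(.5993,-.0805)]:
  P=[np.array([*C,.095])+a*u+b*v for a,b in [(-.04,-.04),(-.04,.04),(.04,.04),(.04,-.04)]];print('pred wrist',proj(c,P).round(1).tolist(),'scene',proj(s,P).round(1).tolist())
K=np.array([.6417,-.0434,.045]);print(proj(c,[K,K-.13*v,K-.26*v]),proj(c,[(.46,-.0635,.115)]))
cv2.imwrite('pics/v11.png',np.hstack([cv2.resize(cv2.imread('pics/w11.png')[60:400,100:500],(800,680))[:600]]))
```

```text
[ 0.59500532 -0.07686058  0.30045514]
pred wrist [[235.0, 132.9], [320.0, 133.2], [317.0, 213.2], [237.9, 212.8]] scene [[258.4, 245.3], [278.1, 229.1], [297.2, 245.6], [277.4, 262.8]]
[[312.82363305 198.20383556]
 [198.8106777  197.76646178]
 [ 84.96742507 197.33107575]] [[287.16615621  10.25520621]]
```

View pics/v11.png

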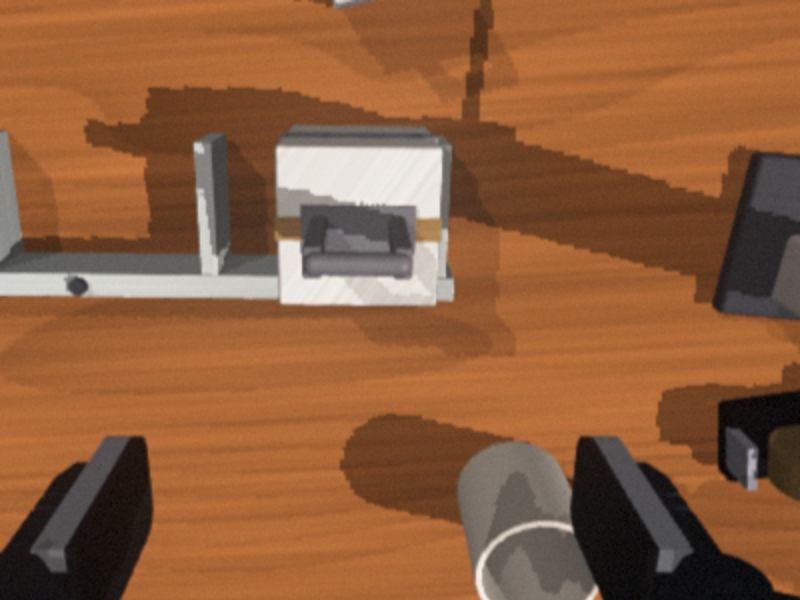

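The large carton stands flush and square: its top corners are at about (238,133), (321,133) and (318,212), close to the predicted pixels. Next is the small one.

Request:
carry_out:
  moves: [1,-0.15,0.015,0,0.02,1,-0.3,0.03,0,0.04,1,-0.45,0.05,0,0.06,1,-0.54,0.054,-0.04,0.075,1,-0.54,0.054,-0.08,0.075,1,-0.54,0.054,-0.08,0.075,1,-0.54,0.054,-0.08,0.075]

```text
clock: 38.98
ee_pos: [0.461, -0.0637, 0.2813]
tool_rot: [180.0, -0.0, -170.1]
contact_force: [0.3, 0.0, -1.3]
finger_gap: 0.0856
```

```bash
cat >> h.py <<'E'
def whites(c,z,thr=170,amin=800):
    im=c['image'].astype(int);m=((im.min(2)>thr)&(im.max(2)-im.min(2)<25)).astype(np.uint8)
    m=cv2.morphologyEx(m,cv2.MORPH_CLOSE,np.ones((25,25)))
    for k in cv2.findContours(m,cv2.RETR_EXTERNAL,cv2.CHAIN_APPROX_NONE)[0]:
        if cv2.contourArea(k)<amin: continue
        b=cv2.boxPoints(cv2.minAreaRect(k));P=np.array([atz(c,p,z)[:2] for p in b]);e=np.diff(P,axis=0)
        print(b.round(0).tolist(),'ctr',P.mean(0).round(4),'len',np.linalg.norm(e,axis=1).round(4),'ang',np.degrees(np.arctan2(e[:,1],e[:,0])).round(1))
E
python3 - <<'E'
from h import *
c=snap('wrist','w12');print(sensors.sense()['ee_pos'],sensors.sense()['tool_rot'])
print(proj(c,[(.4606,-.063,.115),(.4606,-.063,.055)]))
whites(c,.055)
a=load('t0')['image'].astype(int)[235:270,262:300];t=load('t11')['image'].astype(int)[235:270,262:300];print('top diff',np.abs(a-t).mean())
E
```

```text
[ 0.46093191 -0.06364944  0.2814402 ] [ 1.79993183e+02 -6.07192387e-03 -1.70073454e+02]
[[281.12124647 183.347883  ]
 [281.07521729 168.27518112]]
[[169.0, 320.0], [184.0, 255.0], [292.0, 279.0], [278.0, 344.0]] ctr [ 0.6234 -0.0927] len [0.0868 0.1231 0.0891] ang [174.   85.9  -0.7]
[[-2.0, 269.0], [11.0, 200.0], [156.0, 228.0], [142.0, 297.0]] ctr [ 0.5886 -0.2668] len [0.0872 0.1514 0.0882] ang [167.2  87.7  -6.3]
[[255.0, 139.0], [313.0, 139.0], [313.0, 195.0], [255.0, 195.0]] ctr [ 0.4595 -0.0602] len [0.0575 0.0579 0.0604] ang [ 99.9  11.5 -80.1]
top diff 29.53483709273183
```

Request:
carry_out:
  moves: [1,0,0.006,-0.15,0,1,0,0.006,-0.3,0,1,0,0.006,-0.45,0,1,0,0.006,-0.6,0,1,0,0.006,-0.72,0,1,0,0.006,-0.785,0,0,0,0.006,-0.785,0,-0.6,0,0.006,-0.785,0,-1,0,0.006,-0.785,0,-1,0,0.006,-0.785,0,-1,0,0.006,-0.785,0,-1,0,0.006,-0.785,0]
  force: 100

```text
clock: 40.52
ee_pos: [0.4609, -0.062, 0.0865]
tool_rot: [-179.9, 0.1, -170.1]
contact_force: [-0.5, 2.9, 5.9]
finger_gap: 0.0441
```

Request:
carry_out:
  moves: [-1,0,0,0.1,0,-1,0,0,0.25,0,-1,0,0,0.4,0,-1,0,0,0.55,0,-1,0,0,0.608,0,-1,0,0.15,0.608,-0.02,-1,0,0.3,0.608,-0.04,-1,0,0.45,0.608,-0.06,-1,0,0.6,0.608,-0.08,-1,0,0.75,0.608,-0.1,-1,0,0.88,0.608,-0.1,-1,0,1,0.608,-0.1]

```text
clock: 42.02
ee_pos: [0.4599, 0.1891, 0.2377]
tool_rot: [-180.0, 0.0, 172.0]
contact_force: [0.2, 0.1, -1.9]
finger_gap: 0.0443
```

Request:
carry_out:
  moves: [-1,0,0.1,0,0,-1,0,0.184,0,0,-1,0,0.184,0,0,-1,0,0.184,0,0,-1,0,0.184,0,0,-1,0,0.184,0,0]

```text
clock: 42.78
ee_pos: [0.4603, 0.2335, 0.2374]
tool_rot: [-180.0, 0.0, 171.9]
contact_force: [0.7, 0.5, -2.4]
finger_gap: 0.0448
```

Run:
```python
from h import *
c=snap('wrist','w13');s=sensors.sense();print(s['ee_pos'],s['tool_rot'],s['contact_force'])
print(proj(c,[(*s['ee_pos'][:2],s['ee_pos'][2]+.0285),(.5128,.229,.2546)]))
g=cv2.cvtColor(c['image'],cv2.COLOR_RGB2GRAY)
# bar extents and hook tip brightness profile
for r in range(296,344,4): print(r,''.join('%4d'%v for v in g[r,212:352:5]))
for r in range(344,400,6): print(r,''.join('%4d'%v for v in g[r,262:316:2]))
```

```text
[0.46027193 0.23358132 0.23739696] [-1.79999024e+02  4.01096627e-03  1.71898383e+02] [ 0.01150431 -0.17524307 -2.90668289]
[[279.71122617 321.91798342]
 [286.46207822 408.60982004]]
296   79  25  47  47  54  55  45 225 228 228 205 207 201 201 205 207 203 209 209 227 230  60  59  59  57  58  26  25
300   35  20  46  48  54  52  47  68  71  66  68  70  75  70  70  74  70  73  66  70  68  53  57  58  54  53  25  22
304   24  24  55  55  76  64  42  64  71  72  72  73  73  68  70  71  70  71  67  69  75  59  53  80  76  75  49  23
308   23  12  58  56  56  53  55  55  54  53  59  63  56  65  61  58  62  58  58  58  57  55  55  74  72  73  51  24
312   18  17  49  55  67  68  70  70  64  69  70  70  67  66  70  67  68  70  70  65  67  68  70  66  62  52  41  18
316   24  20  56  52  55  72  74  74  74  80  73  76  73  77  75  78  76  75  76  76  75  79  74  70  68  64  47  20
320   23  19  55  61  64  83  84  84  81  84  80  86  81  85  86  88  86  82  78  87  87  81  81  79  80  68  48  22
324   21  25  55  59  63  66  85  82  82  84  85  88  81  85  86  86  86  84  86  81  84  85  80  8
[... 915 characters left out ...]
96  97 106 123 102  97
368  100 105 101 102  99  99 100 101 103  96 101  97  99  94  96  97  99  94  94  97  99  99 100 100 112 130 100
374  100 100 106 100  99 103 102  99 101 102  98 100  95  98 100  97 103  98 104  92 101 100  95  98 112 126  88
380   99 100 104 101 103  97  99 101 100  98  97  98 104 101  98 101  98  99  93  94  94  96  98 100 103 123  71
386  102 105  99  99 102  96  98  99  98  99 105 103  98  97  95 101  98  98  97  97  98  99  96  93  99 118  98
392   97 103 101  99  95  97 101 101  97  80  56  61  67  76  78  77  91  96  97  96  95  97  94  90 101 114 121
398  100  95 104 101  96  93  99  97  95  65  72  87 114 134 145 149 135  95  96  99  82  73  45  32  24  24  15
```

Request:
carry_out:
  moves: [-1,0.03,-0.004,0.002,0,-1,0.07,-0.009,0.002,0,-1,0.11,-0.014,0.002,0,-1,0.15,-0.02,0.002,0,-1,0.19,-0.025,0.002,0,-1,0.23,-0.031,0.002,0,-1,0.27,-0.036,0.002,0,-1,0.3,-0.04,0.002,0,-1,0.317,-0.042,0.002,0,-1,0.317,-0.042,0.002,0]

```text
clock: 44.08
ee_pos: [0.5395, 0.2235, 0.2377]
tool_rot: [-180.0, -0.0, 171.9]
contact_force: [0.4, 0.0, -2.3]
finger_gap: 0.044
```

Request:
carry_out:
  moves: [-1,0,0,-0.04,0,-1,0,0,-0.08,0,-1,0,0,-0.11,0,-1,0,0,-0.13,0,-1,0,0,-0.15,0,-1,0,0,-0.16,0,-1,0,0,-0.16,0,-1,0,0,-0.16,0]

```text
clock: 45.08
ee_pos: [0.5394, 0.2235, 0.198]
tool_rot: [180.0, 0.0, 171.9]
contact_force: [-3.2, -0.3, -1.4]
finger_gap: 0.0443
```

Request:
carry_out:
  moves: [-1,0,0,-0.012,0,-1,0,0,-0.022,0,-1,0,0,-0.022,0,-0.5,0,0,-0.022,0,0,0,0,-0.022,0,0.5,0,0,-0.022,0,1,0,0,-0.022,0,1,0,0,-0.022,0,1,0,0,-0.022,0]

```text
clock: 46.2
ee_pos: [0.5395, 0.2235, 0.1924]
tool_rot: [180.0, 0.0, 171.9]
contact_force: [0.1, -0.1, -0.6]
finger_gap: 0.0851
```

Request:
carry_out:
  moves: [1,0,0,0.05,0,1,0,0,0.1,0,1,0,0,0.16,0,1,0,0,0.22,0,1,0,0,0.28,0,1,0,0,0.34,0,1,0,0,0.4,0,1,0,0,0.4,0,1,0,0,0.4,0,1,0,0,0.4,0,1,0,0,0.4,0,1,0,0,0.4,0]

```text
clock: 47.7
ee_pos: [0.5394, 0.2235, 0.2921]
tool_rot: [-180.0, -0.0, 171.9]
contact_force: [-0.2, -0.7, 0.5]
finger_gap: 0.0855
```

Run:
```python
from h import *
c=snap('wrist','w14');s=sensors.sense();print(s['ee_pos'])
whites(c,.16)
print(proj(c,[(.5397,.2225,.22),(.5397,.2225,.16)]))
snap('scene','s14');snap('top','t14')
```

```text
[0.53944656 0.22345831 0.29219624]
[[-5.0, 232.0], [83.0, 226.0], [88.0, 298.0], [0.0, 304.0]] ctr [0.5728 0.0188] len [0.0715 0.0663 0.0767] ang [ 86.  -14.2 -93.7]
[[385.0, 250.0], [389.0, 165.0], [450.0, 168.0], [446.0, 253.0]] ctr [0.5672 0.3287] len [0.0702 0.0464 0.0708] ang [174.7  79.3  -2.3]
[[243.0, 155.0], [320.0, 155.0], [320.0, 226.0], [243.0, 226.0]] ctr [0.5369 0.2248] len [0.0576 0.057  0.0614] ang [ 82.   -6.1 -98. ]
[[278.6030726  223.21995079]
 [279.08719452 195.46894944]]
```

Request:
carry_out:
  moves: [1,0,0,0,0,1,0,0,0,0,1,0,0,0,0,1,0,0,0,0,1,0,0,0,0,1,0,0,0,0,1,0,0,0,0,1,0,0,0,0,1,0,0,0,0,1,0,0,0,0,1,0,0,0,0,1,0,0,0,0]

```text
clock: 49.35
ee_pos: [0.5394, 0.2235, 0.2923]
tool_rot: [180.0, 0.0, 171.9]
contact_force: [0.2, 0.6, -0.9]
finger_gap: 0.0852
```

Request:
carry_out:
  moves: [1,0,0,0,0,1,0,0,0,0,1,0,0,0,0,1,0,0,0,0,1,0,0,0,0,1,0,0,0,0,1,0,0,0,0,1,0,0,0,0,1,0,0,0,0,1,0,0,0,0,1,0,0,0,0,1,0,0,0,0]

```text
clock: 50.85
ee_pos: [0.5394, 0.2235, 0.2923]
tool_rot: [180.0, -0.0, 171.9]
contact_force: [0.4, 0.1, -0.6]
finger_gap: 0.0853
```

Request:
carry_out:
  moves: [1,0,0,0,0,1,0,0,0,0,1,0,0,0,0,1,0,0,0,0,1,0,0,0,0,1,0,0,0,0,1,0,0,0,0,1,0,0,0,0,1,0,0,0,0,1,0,0,0,0,1,0,0,0,0,1,0,0,0,0]

```text
clock: 52.35
ee_pos: [0.5394, 0.2235, 0.2923]
tool_rot: [-180.0, -0.0, 171.9]
contact_force: [0.2, 0.8, -0.3]
finger_gap: 0.0853
```

Run:
```python
from h import *
c=snap('wrist','w15');whites(c,.16)
g=cv2.cvtColor(c['image'],cv2.COLOR_RGB2GRAY)
for r in range(170,250,6): print(r,''.join('%4d'%v for v in g[r,220:340:5]))
```

```text
[[-4.0, 233.0], [84.0, 228.0], [88.0, 299.0], [0.0, 304.0]] ctr [0.5734 0.0187] len [0.0714 0.0657 0.0765] ang [ 85.4 -14.7 -94.3]
[[385.0, 250.0], [389.0, 165.0], [450.0, 168.0], [446.0, 253.0]] ctr [0.5673 0.3287] len [0.0702 0.0464 0.0708] ang [174.7  79.3  -2.3]
[[242.0, 225.0], [243.0, 154.0], [320.0, 155.0], [319.0, 226.0]] ctr [0.5365 0.2245] len [0.057  0.0578 0.057 ] ang [169.2  81.   -7. ]
170  132 134 131 130 134 238 228 233 233 232 233 237 242 238 233 232 238 239 236 237 223 129 128 128
176  125 128 125 125 130 159 147 216 225 215 222 219 236 221 239 219 224 214 238 234 194 137 138 140
182  121 121 116 121 117 100  79  80  81  83  80  84 103 144  87 111 111 129 130 128 163 137 143 135
188  116 119 119 121 124  84  76  62  51  82  83  83 128 209  86  88  84  65  61 132 137 105  99 104
194  120 126 129 133 143  89  62  66  52  70  76  83  99 141  87  83  75  69  63 111 133 111 108 106
200  131 129 126 122 122 155  64  63  48 111 112 112  95 142 102 105  99  65  52 110 116 101  98 101
206  127  74  77  52  51 133  60  64  86 109 112 111  98 147 123 124 124  63  62  70  43  34  99  97
212  135  86  80  73  73 109 113 103 208 173 179 175  83 121 207 205 207  80 118 126  60  63  84 100
218  122  75  81  72  73  73 108 116 120 118 115 121 120 119 115 115 113 112 113 107  61  58  94  99
224  115  82  80  70  69  70 118 124 124 121 122 122 124 122 123 127 119 120 131 115  60  70 107 107
230   70  71  63  63  75  69  79  71  69  72  74  73 120 162  70  69  71  63  80  76  65  63 101 101
236   73  80  78  47  44  50  44  43  47  63  61  74 125 164  73  68  71  76  61  60  65  62 109 107
242   78  73  81  48  47  49  51  51  92  85  85  86 119 164  75  80  85  69  72  56  59  59  97  99
248   75  73  77  50  47  49  46  85 103 107 107 104 121 166 107 108 105 118  68  68  62  64  95  94
```

The small carton hung still, with the wire under an unbroken bar. Now I take it off.

Request:
carry_out:
  moves: [1,0,0,-0.1,0,1,0,0,-0.2,0,1,0,0,-0.3,0,1,0,0,-0.36,0,1,0,0,-0.4,0,0,0,0,-0.4,0,-0.6,0,0,-0.4,0,-1,0,0,-0.4,0,-1,0,0,-0.4,0,-1,0,0,-0.4,0,-1,0,0,-0.4,0,-1,0,0,-0.4,0]

```text
clock: 53.9
ee_pos: [0.5397, 0.2235, 0.1924]
tool_rot: [180.0, 0.0, 171.9]
contact_force: [2.4, 1.3, 0.1]
finger_gap: 0.0439
```

Request:
carry_out:
  moves: [-1,0,0,0.05,0,-1,0,0,0.1,0,-1,0,0,0.15,0,-1,0,0,0.185,0,-1,0,0,0.185,0,-1,0,0,0.185,0]

```text
clock: 54.65
ee_pos: [0.5392, 0.2234, 0.2381]
tool_rot: [-180.0, -0.1, 171.9]
contact_force: [-0.4, -1.1, -2.6]
finger_gap: 0.0439
```

Request:
carry_out:
  moves: [-1,-0.04,0.005,0.002,0,-1,-0.08,0.011,0.002,0,-1,-0.12,0.016,0.002,0,-1,-0.17,0.023,0.002,0,-1,-0.22,0.03,0.002,0,-1,-0.27,0.037,0.002,0,-1,-0.32,0.044,0.002,0,-1,-0.34,0.046,0.05,0,-1,-0.34,0.046,0.15,0,-1,-0.34,0,0.21,0,-1,-0.34,-0.1,0.21,0,-1,-0.34,-0.24,0.21,0]

```text
clock: 56.15
ee_pos: [0.4544, 0.1624, 0.2915]
tool_rot: [-180.0, 0.0, 172.0]
contact_force: [0.9, -0.6, -2.1]
finger_gap: 0.044
```

Request:
carry_out:
  moves: [-1,0,-0.15,0,0,-1,0,-0.3,0,0,-1,0,-0.45,0,0.005,-1,0,-0.6,0,0.01,-1,0,-0.75,0,0.015,-1,0,-0.9,0,0.02,-1,0,-1,0,0.025,-1,0,-1,0,0.025]

```text
clock: 57.15
ee_pos: [0.4542, -0.0883, 0.2912]
tool_rot: [-180.0, -0.0, 176.3]
contact_force: [0.4, 1.1, -2.5]
finger_gap: 0.0441
```

Request:
carry_out:
  moves: [-1,0.04,-0.15,0,0,-1,0.08,-0.3,0,0,-1,0.14,-0.45,0,0,-1,0.2,-0.6,0,0,-1,0.28,-0.75,0,0,-1,0.36,-0.9,0,0,-1,0.44,-1,0,0,-1,0.48,-1,0,0,-1,0.48,-1,0,0,-1,0.48,-1,0,0]

```text
clock: 58.4
ee_pos: [0.5742, -0.3354, 0.2916]
tool_rot: [-180.0, 0.0, 176.5]
contact_force: [0.4, -0.6, -2.7]
finger_gap: 0.0439
```

Request:
carry_out:
  moves: [-1,0.012,-0.022,-0.12,0,-1,0.012,-0.022,-0.26,0,-1,0.012,-0.022,-0.4,0,-1,0.012,-0.022,-0.54,0,-1,0.012,-0.022,-0.66,0,-1,0.012,-0.022,-0.75,0,-1,0.012,-0.022,-0.79,0,-1,0.012,-0.022,-0.8,0,-1,0.012,-0.022,-0.8,0]

```text
clock: 59.52
ee_pos: [0.5777, -0.3421, 0.0921]
tool_rot: [-179.9, 0.1, 176.4]
contact_force: [-0.5, 0.0, -1.9]
finger_gap: 0.0443
```

Request:
carry_out:
  moves: [-1,0.016,-0.001,0,0,-1,0.032,-0.002,0,0,-1,0.044,-0.003,0,0,-1,0.044,-0.003,0,0,-1,0.044,-0.003,0,0]

```text
clock: 60.15
ee_pos: [0.5884, -0.3427, 0.091]
tool_rot: [180.0, -0.0, 176.4]
contact_force: [0.3, 0.3, -2.5]
finger_gap: 0.0435
```

Request:
carry_out:
  moves: [-1,0.004,0,0,0,-1,0.008,0,0,0,-1,0.008,0,0,0]

```text
clock: 60.52
ee_pos: [0.5905, -0.3428, 0.091]
tool_rot: [180.0, -0.0, 176.4]
contact_force: [-0.7, 0.1, -2.4]
finger_gap: 0.044
```

Request:
carry_out:
  moves: [-1,0.004,0,0,0,-1,0.008,0,0,0,-1,0.008,0,0,0]

```text
clock: 60.9
ee_pos: [0.5922, -0.3428, 0.0911]
tool_rot: [180.0, -0.0, 176.4]
contact_force: [-1.8, 0.3, -1.1]
finger_gap: 0.0438
```

Request:
carry_out:
  moves: [-1,0.004,0,0,0,-1,0.005,0.016,0,0,-1,0.006,0.03,0,0,-1,0.006,0.04,0,0,-1,0.006,0.04,0,0,-1,0.006,0.04,0,0]

```text
clock: 61.65
ee_pos: [0.5934, -0.333, 0.0909]
tool_rot: [-180.0, -0.1, 176.4]
contact_force: [-5.4, -1.7, -2.1]
finger_gap: 0.0441
```

Request:
carry_out:
  moves: [-1,0,0.004,0,0,-1,0,0.008,0,0,-1,0,0.008,0,0]

```text
clock: 62.02
ee_pos: [0.5935, -0.3311, 0.0909]
tool_rot: [-180.0, -0.1, 176.4]
contact_force: [-4.6, -2.4, -2.2]
finger_gap: 0.0441
```

Request:
carry_out:
  moves: [-1,0,0.004,0,0,-1,0,0.008,0,0,-1,0,0.008,0,0]

```text
clock: 62.4
ee_pos: [0.5935, -0.3302, 0.091]
tool_rot: [-179.8, -0.0, 176.4]
contact_force: [-4.2, -5.7, -3.7]
finger_gap: 0.0441
```

Request:
carry_out:
  moves: [-1,0,0.003,0,0,-1,0,0.003,-0.006,0,-1,0,0.003,-0.012,0,-1,0,0.003,-0.018,0,-1,0,0.003,-0.022,0,-1,0,0.003,-0.022,0]

```text
clock: 63.15
ee_pos: [0.5936, -0.33, 0.0902]
tool_rot: [-179.7, 0.1, 176.4]
contact_force: [-14.1, -1.6, 23.0]
finger_gap: 0.0439
```

Request:
carry_out:
  moves: [-1,0,0,0.008,0,-1,0,0,0.01,0,-1,0,0,0.01,0]

```text
clock: 63.52
ee_pos: [0.5935, -0.33, 0.0903]
tool_rot: [-179.7, 0.1, 176.4]
contact_force: [-8.6, -3.0, 9.8]
finger_gap: 0.044
```

Request:
carry_out:
  moves: [-0.5,0,0,0,0,0,0,0,0,0,0.5,0,0,0,0,1,0,0,0,0,1,0,0,0.02,0,1,0,0,0.1,0,1,0,0,0.25,0,1,0,0,0.4,0,1,0,0,0.55,0,1,0,0,0.7,0,1,0,0,0.8,0,1,0,0,0.8,0]

```text
clock: 65.03
ee_pos: [0.5945, -0.328, 0.2902]
tool_rot: [-179.9, 0.2, 176.5]
contact_force: [0.1, -0.1, 0.0]
finger_gap: 0.0857
```

Request:
carry_out:
  moves: [1,-0.15,0.15,0,0,1,-0.3,0.3,0,0,1,-0.3,0.4,0,0,1,-0.3,0.4,0,0,1,-0.3,0.4,0,0]

```text
clock: 65.65
ee_pos: [0.5196, -0.2286, 0.2874]
tool_rot: [180.0, -0.0, 176.4]
contact_force: [0.9, 0.2, -0.6]
finger_gap: 0.0857
```

Run:
```python
from h import *
c=snap('wrist','w16');snap('scene','s16');snap('top','t16');print(sensors.sense()['ee_pos'])
u=np.array([.998,-.065,0]);v=np.array([.065,.998,0])
def p(n,C,h,z): print(n,proj(c,[np.array([*C,z])+a*u+b*v for a,b in [(-h,-h),(-h,h),(h,h),(h,-h)]]).round(1).tolist())
p('small',(.5931,-.3295),.03,.055);p('large',(.5993,-.079),.04,.095)
whites(c,.055);whites(c,.095)
im=cv2.resize(cv2.imread('pics/w16.png'),(800,600),interpolation=cv2.INTER_CUBIC)
cv2.imwrite('pics/v16.png',im)
```

```text
[ 0.51931926 -0.22886576  0.28738855]
small [[163.3, 212.5], [219.0, 212.7], [221.7, 262.9], [168.5, 262.7]]
large [[400.1, 207.3], [483.9, 207.6], [470.0, 281.6], [391.9, 281.4]]
[[161.0, 263.0], [167.0, 185.0], [481.0, 206.0], [476.0, 284.0]] ctr [ 0.5994 -0.187 ] len [0.0922 0.3347 0.0951] ang [167.1  82.4   2.6]
[[161.0, 263.0], [167.0, 185.0], [481.0, 206.0], [476.0, 284.0]] ctr [ 0.5821 -0.1908] len [0.0823 0.2989 0.0849] ang [167.1  82.4   2.6]
```

View pics/v16.png

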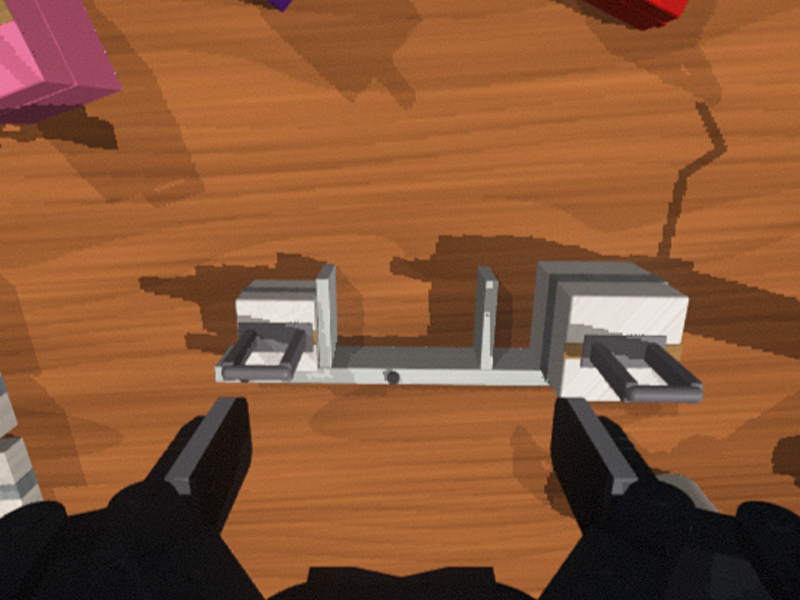

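One doubt: the small carton's rear top edge reads about 5 px off the prediction. I check it numerically against the fence edge.

Run:
```python
from h import *
c=load('w16');g=cv2.cvtColor(c['image'],cv2.COLOR_RGB2GRAY)
for x in (172,180,205,212): print(x,'rows196+',g[194:275,x].tolist())
for x in (250,300): print(x,'rows235+',g[235:275,x].tolist())
for r in (214,218,222): print('row',r,'cols158+',g[r,158:240].tolist())
u=np.array([.998,-.065,0]);v=np.array([.065,.998,0]);K=np.array([.6417,-.0415,.045])
print(proj(c,[K-.26*v,K-.2*v,K-.13*v,K-.26*v-.075*u]))
Q=np.array([.5931,-.3295,0])-.03*u
print('rear face top/bot',proj(c,[Q+[0,0,.055],Q+[0,0,0]]))
```

```text
172 rows196+ [70, 68, 72, 67, 67, 71, 68, 71, 67, 71, 92, 109, 107, 106, 105, 135, 193, 222, 223, 224, 226, 228, 225, 226, 228, 225, 200, 149, 139, 147, 143, 120, 69, 71, 72, 70, 67, 60, 54, 58, 55, 57, 55, 55, 50, 52, 45, 45, 40, 44, 49, 51, 63, 70, 76, 76, 74, 90, 126, 185, 209, 151, 66, 81, 88, 104, 116, 116, 121, 115, 106, 91, 69, 77, 104, 115, 109, 106, 111, 110, 106]
180 rows196+ [66, 83, 100, 109, 105, 107, 102, 87, 76, 75, 87, 100, 111, 106, 111, 136, 183, 216, 229, 222, 222, 223, 224, 227, 224, 224, 225, 222, 199, 147, 139, 117, 82, 75, 72, 74, 73, 72, 68, 61, 64, 82, 103, 103, 102, 105, 99, 102, 102, 102, 98, 101, 156, 213, 228, 227, 227, 229, 228, 226, 210, 144, 73, 78, 91, 104, 119, 126, 116, 111, 107, 122, 166, 172, 118, 108, 107, 111, 115, 106, 103]
205 rows196+ [72, 75, 98, 106, 110, 109, 107, 85, 71, 65, 87, 108, 109, 109, 109, 120, 167, 213, 229, 227, 225, 221, 222, 219, 219, 222, 227, 229, 228, 226, 223, 184, 111, 114, 103, 80, 73, 72, 73, 66, 67, 60, 60, 59, 61, 57, 61, 60, 59, 57, 57, 55, 63, 62, 67, 72, 77, 80, 82, 76, 80, 76, 74, 75, 74, 76, 83, 101, 118, 137, 1
[... 1573 characters left out ...]
, 173, 172, 181, 200, 204, 204, 206, 204, 145, 132, 132, 134, 120, 101, 100, 102, 102]
row 222 cols158+ [70, 71, 72, 69, 69, 71, 69, 76, 139, 145, 139, 140, 144, 140, 139, 142, 145, 156, 193, 195, 196, 200, 199, 206, 205, 207, 228, 228, 230, 227, 227, 227, 227, 230, 231, 231, 228, 227, 225, 225, 226, 223, 228, 229, 229, 232, 231, 228, 224, 225, 228, 226, 226, 224, 225, 226, 224, 225, 225, 228, 230, 224, 174, 147, 118, 175, 173, 177, 198, 204, 203, 202, 204, 143, 135, 133, 131, 131, 100, 100, 100, 103]
[[223.45063303 258.74696379]
 [275.50787524 258.91936784]
 [336.24833896 259.11850297]
 [220.28027856 196.42902781]]
rear face top/bot [[191.1478111  212.58334252]
 [201.58757842 197.63192258]]
```

Relative to the fence edge the small carton seems about 2 mm short of the back fence. That is inside the 4 mm limit but not snug, and it fits pitching slightly in the high grip. I re-seat it with a lower grip.

Request:
carry_out:
  moves: [1,0.15,-0.2,0,0,1,0.288,-0.402,0,0,1,0.288,-0.402,0,0,1,0.288,-0.402,-0.2,0,1,0.288,-0.402,-0.4,0,1,0.288,-0.402,-0.6,0,1,0.288,-0.402,-0.75,0,1,0.288,-0.402,-0.85,0,1,0.288,-0.402,-0.886,0,1,0.288,-0.402,-0.886,0]

```text
clock: 67.05
ee_pos: [0.591, -0.3285, 0.0669]
tool_rot: [-180.0, 0.0, 176.4]
contact_force: [0.4, 0.4, 0.2]
finger_gap: 0.0853
```

Request:
carry_out:
  moves: [0,0,0,0,0,-0.6,0,0,0,0,-1,0,0,0,0,-1,0,0,0,0,-1,0,0,0,0,-1,0,0,0,0,-1,0,0,0,0]
  force: 120

```text
clock: 67.92
ee_pos: [0.5914, -0.3294, 0.0679]
tool_rot: [-179.9, 0.1, 176.4]
contact_force: [-0.4, -2.2, 5.9]
finger_gap: 0.0449
```

Request:
carry_out:
  moves: [-1,0,0,0.004,0,-1,0,0,0.008,0,-1,0,0,0.008,0,-1,0,0,0.008,0]

```text
clock: 68.42
ee_pos: [0.591, -0.3291, 0.0682]
tool_rot: [-180.0, 0.0, 176.4]
contact_force: [1.6, -4.8, -1.8]
finger_gap: 0.0447
```

Request:
carry_out:
  moves: [-1,0,-0.003,0.004,0,-1,0.004,-0.003,0.004,0,-1,0.004,-0.003,0.004,0]

```text
clock: 68.8
ee_pos: [0.5914, -0.3292, 0.0691]
tool_rot: [180.0, -0.1, 176.4]
contact_force: [-1.9, -2.7, -2.9]
finger_gap: 0.0447
```

Request:
carry_out:
  moves: [-1,0.003,0,0,0,-1,0.004,0,0,0,-1,0.004,0,0,0]

```text
clock: 69.18
ee_pos: [0.5924, -0.3292, 0.0694]
tool_rot: [180.0, -0.1, 176.4]
contact_force: [-4.4, -4.3, -3.1]
finger_gap: 0.045
```

Request:
carry_out:
  moves: [-1,0.003,0,0,0,-1,0.004,0,0,0,-1,0.004,0,0,0]

```text
clock: 69.55
ee_pos: [0.5925, -0.3292, 0.0695]
tool_rot: [180.0, -0.2, 176.4]
contact_force: [-8.7, -3.5, -1.0]
finger_gap: 0.0445
```

Request:
carry_out:
  moves: [-1,0,0,-0.004,0,-1,0,0,-0.006,0,-1,0,0,-0.006,0,-0.5,0,0,-0.006,0,0.2,0,0,-0.006,0,1,0,0,-0.006,0,1,0,0,-0.006,0,1,0,0,0.1,0,1,0,0,0.3,0,1,0,0,0.5,0,1,0,0,0.7,0,1,0,0,0.88,0]

```text
clock: 71.05
ee_pos: [0.594, -0.3289, 0.2918]
tool_rot: [-180.0, 0.1, 176.5]
contact_force: [0.1, -0.6, -0.2]
finger_gap: 0.0852
```

Request:
carry_out:
  moves: [1,-0.15,0.2,0,0,1,-0.293,0.402,0,0,1,-0.293,0.402,0,0,1,-0.293,0.402,0,0,1,-0.293,0.402,0,0]

```text
clock: 71.68
ee_pos: [0.5214, -0.2298, 0.2894]
tool_rot: [-180.0, 0.0, 176.4]
contact_force: [0.6, -0.1, -0.6]
finger_gap: 0.0856
```

Run:
```python
from h import *
c=snap('wrist','w17');s=sensors.sense();print(s['clock'],s['ee_pos'],s['contact_force'])
g=cv2.cvtColor(c['image'],cv2.COLOR_RGB2GRAY).astype(float)
def edge(x,r0,r1):  # strongest dark->bright row, subpixel
    d=np.diff(g[r0:r1,x-2:x+3].mean(1));i=d.argmax();w=d[max(i-2,0):i+3].clip(0);return round(r0+.5+max(i-2,0)+(w*np.arange(len(w))).sum()/w.sum(),2)
u=np.array([.998,-.065,0]);v=np.array([.065,.998,0]);K=np.array([.6417,-.0415,0])
for n,h,H,k in (('small',.03,.055,2),('large',.04,.095,0)):
    C=K-.13*k*v-h*u-h*v
    for b in (-.7,.7):
        q=proj(c,[C-h*u+b*h*v+[0,0,H]])[0];print(n,'rear pred',q.round(1),'meas',edge(int(round(q[0])),int(q[1])-12,int(q[1])+12))
    q=proj(c,[C-h*u-h*v+[0,0,H],C-h*u+h*v+[0,0,H]]).round(1);r=int(q[0,1])+4
    d=np.diff(g[r-1:r+2].mean(0));print('  sides pred',q[:,0],'meas',int(q[0,0])-9+d[int(q[0,0])-9:int(q[0,0])+9].argmax(),int(q[1,0])-9+d[int(q[1,0])-9:int(q[1,0])+9].argmin())
for b in (-.17,-.19,-.21):
    q=proj(c,[K+b*v+[0,0,.045]])[0];print('fence pred',q.round(1),'meas',edge(int(round(q[0])),int(q[1])-10,int(q[1])+8))
t=load('t0');T=snap('top','t17')
for n,(a,b,e,f) in dict(mug=(228,112,275,155),pack=(118,178,155,222),tape=(163,134,212,160)).items():
    print(n,np.abs(t['image'][b:f,a:e].astype(int)-T['image'][b:f,a:e]).mean().round(1))
```

```text
71.725 [ 0.52136842 -0.22972979  0.2892653 ] [ 0.39827431  0.12902001 -0.58396111]
small rear pred [173.5 209.8] meas 207.46
small rear pred [212.4 210. ] meas 207.97
  sides pred [165.2 220.8] meas 166 220
large rear pred [413.6 204.3] meas 204.0
large rear pred [472.  204.5] meas 204.7
  sides pred [401.  484.5] meas 400 481
fence pred [302.5 256.5] meas 255.37
fence pred [285.2 256.4] meas 255.23
fence pred [267.9 256.4] meas 254.93
mug 11.8
pack 11.6
tape 4.6
```

Small is now within about 1 mm of the back fence. The last doubt is the large carton's y gap. I check it from the stops' own edges in one image.

Run:
```python
from h import *
u=np.array([.998,-.065,0]);v=np.array([.065,.998,0]);K=np.array([.6417,-.0415,0])
for f in ('w11','w17'):
    c=load(f);g=cv2.cvtColor(c['image'],cv2.COLOR_RGB2GRAY).astype(int)
    print(f)
    for k in (0,1,2):
        q=proj(c,[K-.13*k*v-.02*u+[0,0,.045],K-.13*k*v-.02*u+.01*v+[0,0,.045]])
        r=int(q[0,1]);a=max(0,int(q[0,0])-12);print(' rib',k,'row',r,'pred',q[:,0].round(1),'cols from',a,g[r-1:r+2,a:int(q[1,0])+12].mean(0).astype(int).tolist())
    C=K-.04*u-.04*v
    for s in (-1,1):
        q=proj(c,[C+.02*u+s*.04*v+[0,0,.095]])[0];r=int(q[1]);a=int(q[0])-10
        print(' large side',q.round(1),'from',a,g[r-1:r+2,a:a+20].mean(0).astype(int).tolist())
```

```text
w11
 rib 0 row 181 pred [315.1 324. ] cols from 303 [66, 67, 87, 109, 138, 176, 177, 176, 181, 199, 200, 202, 203, 202, 200, 190, 163, 178, 191, 194, 179, 115, 108, 111, 109, 111, 113, 109, 111, 111, 111, 112]
 rib 1 row 180 pred [199.3 208.2] cols from 187 [67, 68, 69, 67, 68, 68, 70, 66, 68, 70, 68, 68, 113, 211, 211, 207, 209, 199, 136, 130, 125, 74, 73, 71, 69, 68, 73, 79, 65, 57, 58, 59, 60]
 rib 2 row 180 pred [83.6 92.5] cols from 71 [72, 71, 70, 72, 74, 73, 73, 72, 72, 72, 72, 72, 82, 150, 208, 208, 208, 209, 208, 210, 217, 226, 145, 137, 138, 138, 138, 138, 145, 141, 139, 137, 137]
 large side [238.9 193.7] from 228 [97, 96, 96, 96, 98, 96, 97, 98, 98, 93, 105, 158, 218, 229, 229, 229, 228, 229, 230, 228]
 large side [319.4 194. ] from 309 [199, 201, 201, 204, 205, 205, 205, 207, 209, 214, 188, 187, 195, 187, 88, 87, 107, 110, 109, 108]
w17
 rib 0 row 240 pred [452.2 460.9] cols from 440 [75, 75, 74, 72, 77, 73, 75, 72, 72, 73, 73, 74, 71, 50, 50, 55, 55, 54, 56, 56, 56, 58, 67, 83, 102, 119, 125, 130, 130, 129, 128, 127]
 rib 1 row 240 pred [338.  346.8] cols from 325 [77, 75, 76, 75, 76, 75, 76, 79, 76, 79, 77, 79, 95, 173, 200, 203, 203, 205, 197, 132, 121, 79, 60, 61, 57, 61, 60, 60, 60, 59, 62, 62, 66]
 rib 2 row 240 pred [223.8 232.6] cols from 211 [77, 78, 77, 79, 89, 98, 99, 102, 104, 140, 191, 165, 149, 118, 172, 177, 176, 174, 175, 184, 199, 203, 140, 135, 130, 72, 70, 69, 70, 70, 72, 68, 71]
 large side [394.7 260.8] from 384 [91, 92, 92, 94, 93, 92, 95, 92, 92, 100, 142, 193, 226, 225, 225, 223, 225, 224, 223, 223]
 large side [473.9 261. ] from 463 [95, 61, 42, 45, 43, 46, 44, 45, 43, 43, 46, 44, 47, 48, 46, 51, 50, 52, 52, 50]
```

The stop and carton edges match a flush fit to about 0.5 px (about 0.5 mm). Handing in.

```bash
python3 -c "
from h import *
print(ticket.hand_in())"
```

```text
the job is handed in; nothing more can be done
None
```

I weighed the large and small cartons on the hook, largest first, and squared them in the fence: large in corner 0, small in corner 2. There was no medium carton at the start. The job was handed in after about 72 s of simulated time, and no verdict was reported.

- **Weighing:** Each carton hung released for more than 5 s. I checked by camera that each was still before taking it off.
- **Fit in the corners:** In the last images the large carton's edges matched a flush fit to about 0.5 mm. The small one was within about 1 mm of the back fence and flush with its stop. Both stood upright and released, with the arm clear.
- **What went wrong:** My first push of the large carton tipped it forward in the grip, so I released it, regripped lower and redid the push. The small carton first ended about 2 mm short of the back fence, so I re-seated it with a lower grip.
- **Weakest check:** I compared the start and end top views around the mug, pack and tape dispenser by pixel difference only. I put the small differences down to arm shadow; the arm did not go near the mug or the tape dispenser, and I saw no contact with the pack beside the balance.

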